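# Finish the drying layer and take a moisture reading

## Robot

A 6-joint arm with a two-finger parallel gripper is mounted at the origin on the work surface. World frame = base frame: x ahead of the robot, y to its left, z up, the work surface at z = 0. Lengths are in m, angles in rad, forces in N, time in s.
With the tool pointing down it reaches from about 0.375 to 0.975 m from the base axis. Payload 3.8 kg.
Tool frame: the origin (TCP) lies at the very end of the fingers, on their centre line; the grasp point (between the pads) lies 19 mm behind it (bot.grip_point_offset is the distance from the TCP to the grasp point, in m); z points along the fingers, x is the direction in which the jaws open and shut, and the axes are right-handed (so a half turn about z gives the same grasp; the last joint's range is limited). The gripper opens to 85 mm and grips with 20 to 120 N. Pads are 22 mm wide; open, the fingers measure 114 mm over their backs; the gripper's body (76 mm by 85 mm) begins 54 mm behind the grasp point. The pads swing forward as they close: fully open they stand 13 mm farther back than shut.
Start: joints at [-1.139, 0.264, 1.604, -0, 1.274, -0.037], TCP at [0.305, -0.602, 0.199] pointing down, gripper open.
Joint ranges: [-2.63, 2.63], [-0.94, 2.18], [0.31, 2.57], [-1.31, 4.45], [0, 2.66], [-2.55, 2.55]. Speed limits (rad/s): [2.57, 2.57, 3.14, 3.14, 3.14, 3.14].

## Interface

Orientations are given as a rotation vector (axis times angle).
In Python, from workcell import bot, read_camera gives the robot as it stands.
- The arm moves only by the tool arm_command, never from a script. Its argument "rows" is a list of rows, each an object with "delta_rot": the turn, a rotation vector about the tool's x, y, z in rad, a list of three; "xyz": the shift along the tool's x, y, z in m, a list of three; "gripper": the finger opening in m, from 0 to 0.0854. A call has 1 to 12 rows; each row shifts and turns the commanded pose from where the row before left it, along the tool's axes as they then stand; what a row does not reach is not made up. A row lasts 1/10 s, in which the tool goes at most 50 mm and 8.59 degrees, less where a joint would pass 70% of its speed; a pose out of reach is approached as far as the arm can. A call is refused whole if a number of a shift passes 0.05 or a number of a turn 0.15, either way. A call with a gripper value outside its range is refused whole. The fingers move at their own pace and stop on an object; "force" is the grip in N (left out, the last holds). Time passes only in rows, so rows that do not move let the fingers close. It gives the time, the measured TCP pose, the force and the opening at its end, in the units of the state.
- bot.read_state(): the state, without advancing time (a new reading comes with each control period).
- read_camera(name): name is "scene" or "top" or "wrist"; returns a dict with "pixels" (400x640x3 uint8, red, green, blue), "range_z" (400x640 float32, m along the optical axis (not along the pixel's ray), 0 where there is no reading), "intrinsics" (3x3 intrinsics, pixels), "dist_coeffs" ([k1, k2, p1, p2, k3] as OpenCV has them; the pictures are not rectified), "camera_from_world" (4x4, takes a point from world to camera coordinates). Camera axes: x right, y up, looking along -z (the intrinsics and any distortion apply to the point x, -y, -z); pixel columns grow to the right and rows downward; lengths in m; the calibration is good to about 2 mm. A picture is of the moment at which its call begins.
- bot.finish_job(): hands the job in, once; it reports no verdict.
The state is a dict: "time": time; "q": joint angles; "joint_vel": joint speeds; "joint_torque": joint torques, N m; "tool_pos": TCP position; "tcp_rot": TCP orientation; "wrist_force": force on the tool from outside, world axes, zero at the start; "torque": the same for the moment, N m; "width": opening from 0.0 (shut) to 1.0 (fully open).
Only numpy, scipy, OpenCV 4.12 (cv2) and the standard library are available. Lean on these libraries where they do the work, as an engineer would, in place of code of your own. Each camera call takes 0.05 s, during which the arm holds its last target.

## Task

Finish the pinwheel layer on the drying pallet: lay the two loose turning blanks flat in its two open bays, either blank in either bay, ringed face up, without shifting the two already laid or disturbing the other things on the bench. Then take the moisture meter out of its stand and hold it upright on the ringed spot, both contact studs inside the ring and in line with the blank's length, pressed gently so that its sprung foot is about half-way in. Finish still holding it there, pressed and steady; do not put it down or let go.

Things in the scene. Friction and masses are not known exactly. Their poses are not given: they have to be found in the camera images.
- pallet: fixed wooden pallet, 200 x 200 mm, deck top 30 mm above the bench; origin under its centre on the bench, z up. The layer is a pinwheel of four blanks, outside 170 x 170 mm, with a 66 mm square hole left in the middle and 8 mm between an end and its neighbour's side. In the pallet's frame (mm) the blank centres are (-30, 59) and (30, -59), length along pallet x, already laid, and (59, 30) and (-59, -30), length along pallet y, open
- bay_far (a point): centre of the open bay at pallet (59, 30) mm, on the deck top (30 mm above the bench); the blank lies there with its length along pallet y. A blank held across its 52 mm width has finger room on both sides only beside the middle hole, so hold it about 20 mm from its centre, towards the end that will lie nearer pallet y = 0
- bay_near (a point): centre of the open bay at pallet (-59, -30) mm, on the deck top; the same half a turn round: length along pallet y, hold the blank about 20 mm from its centre towards the end nearer pallet y = 0
- laid_left: already laid on the pallet at pallet (-30, 59) mm, length along pallet x; loose: squared light-wood turning blank, 110 x 52 x 40 mm (x along its length, which is the grain, y across, z up), pale waxed ends, about 0.15 kg; origin at the centre of its underside
- laid_right: already laid on the pallet at pallet (30, -59) mm, length along pallet x; loose: squared light-wood turning blank, 110 x 52 x 40 mm (x along its length, which is the grain, y across, z up), pale waxed ends, about 0.15 kg; origin at the centre of its underside
- blank_ringed: loose on the bench, with a 39 mm black ring drawn on its top: squared light-wood turning blank, 110 x 52 x 40 mm (x along its length, which is the grain, y across, z up), pale waxed ends, about 0.15 kg; origin at the centre of its underside
- blank_plain: loose on the bench, no ring: squared light-wood turning blank, 110 x 52 x 40 mm (x along its length, which is the grain, y across, z up), pale waxed ends, about 0.15 kg; origin at the centre of its underside
- ring (a point): centre of the drawn ring on the top face of the ringed blank, 28 mm from the blank's centre along its +x, 40 mm above its underside; axes as the blank's
- meter: hand-held moisture meter standing upright in its stand, loose, about 0.18 kg. Origin midway between the tips of its two contact studs with the foot fully out; z up. Grey head 46 (x) x 30 (y) x 90 mm from z = 60 to 150 mm, to be held across its 30 mm thickness; below it a black stem 30 x 22 mm from z = 20 to 60 mm, and the sprung metal foot with two 6 mm brass studs 18 mm apart along x
- studs (a point): point midway between the tips of the meter's studs; it moves with the sprung foot; axes as the meter's
- foot (a joint): how far the meter's foot is pushed in: 0 m fully out, 0.014 m at its stop, about half-way is 0.007 m. Spring 450 N/m with 0.9 N at the start, so about 4 N half-way in
- stand: fixed plywood stand, 80 (x) x 60 (y) x 75 mm, origin at the centre of its underside; the meter's stem hangs in a 35 x 27 mm hole in its 12 mm top board and the head rests on that board, meter axes along the stand's, meter origin 15 mm above the bench. The meter must be lifted a little over 60 mm straight up to come clear
- gouge: bystander: turning gouge, 350 mm long, 34 mm thick, lying on the bench beyond the pallet; origin under it
- tin: bystander: closed metal tin, 70 mm diameter, 75 mm tall, origin at the centre of its underside
- bowl: bystander: turned dark-wood bowl, 120 mm across, 50 mm tall, origin at the centre of its underside
Mind the look-alikes: they are no part of the job. Leave any purple or turquoise look-alike of the blank_plain alone.

How it is judged:
By the outcome, as a careful person would: the job done as asked, in the order asked, and still so for the second after the job is handed in, while the arm keeps its last pose, push and grip.
It also fails if it takes over 69 s, if anything falls off the work surface, if the arm or the gripper's body presses on something with over 40 N, if the wrist force passes 120 N, or if a joint passes its speed limit or range.

## Working session

There is one attempt and no reset: what is moved stays moved. The work goes in short steps, Python scripts to look and compute and a tool call to move; the robot and the scene stay as the last step left them, time stands still between calls to the robot, and variables do not carry over. Pictures are saved under pics/ and viewed, and the job is handed in when it is done.

Besides the shell and the picture viewer there is one more tool, called after ">>>" by a JSON object that holds its "api" and its "payload". arm_command: Moves the arm, as the interface text tells. Its arguments: {"type":"object","properties":{"rows":{"type":"array","items":{"type":"object","properties":{"delta_rot":{"type":"array","items":{"type":"number"}},"xyz":{"type":"array","items":{"type":"number"}},"gripper":{"type":"number"}}}},"force":{"type":"number"}},"required":["rows"]}

```bash
ls; mkdir -p pics; python3 - <<'E'
from workcell import bot, read_camera
import cv2,numpy as np
s=bot.read_state();print(s); print(bot.grip_point_offset)
for n in ["scene","top","wrist"]:
    c=read_camera(n);cv2.imwrite(f"pics/{n}0.png",c["pixels"][:,:,::-1]);np.savez(f"{n}0.npz",**c)
    print(n,c["intrinsics"],c["dist_coeffs"],c["camera_from_world"])
E
```

```text
pics
{'time': 0.0, 'q': array([-1.13891965e+00,  2.64757499e-01,  1.60543311e+00,  1.18505933e-05,
        1.27368413e+00, -3.69263873e-02]), 'joint_vel': array([ 0.00229027,  0.00052039, -0.00011966,  0.00028927, -0.00270971,
       -0.0013638 ]), 'joint_torque': array([-1.42212521e-03, -5.15107048e+01, -3.67324340e+01,  1.16516489e-04,
        1.29107983e-02,  1.86681535e-05]), 'tool_pos': array([ 0.30461656, -0.60142717,  0.19762726]), 'tcp_rot': array([-2.67555641,  1.64407515,  0.00297173]), 'wrist_force': array([-0.84542644, -0.31243027, -0.26181262]), 'torque': array([-0.03640523,  0.01140359, -0.045899  ]), 'width': 0.9981158642099563}
0.0187
scene [[434.74774083   0.         328.94852705]
 [  0.         434.74774083 207.78927046]
 [  0.           0.           1.        ]] [-0.10428798  0.          0.          0.          0.        ] [[ 0.35061624  0.93647153  0.0094509  -0.10549482]
 [-0.61200383  0.22147311  0.75921076  0.29369338]
 [ 0.70888615 -0.27197561  0.65077623 -1.94980219]
 [ 0.          0.          0.          1.        ]]
top [[378.26555435   0.         319.29612203]
 [  0.         378.26555435 206.29626982]
 [  0.           0.           1.        ]] [-0.02872875  0.          0.          0.          0.        ] [[ 0.01486957 -0.99957683 -0.02500118 -0.08592481]
 [ 0.99824285  0.01340608  0.05771902 -0.52106411]
 [-0.05735943 -0.0258155   0.99801977 -1.11449287]
 [ 0.          0.          0.          1.        ]]
wrist [[351.14319487   0.         317.1241266 ]
 [  0.         351.14319487 199.27720365]
 [  0.           0.           1.        ]] [0.0231749 0.        0.        0.        0.       ] [[ 0.45343861 -0.89128494 -0.00214188 -0.67435476]
 [ 0.84416236  0.43023372 -0.31982628  0.04400239]
 [ 0.28597785  0.14321349  0.94747378 -0.37981206]
 [ 0.          0.          0.          1.        ]]
```

View pics/top0.png

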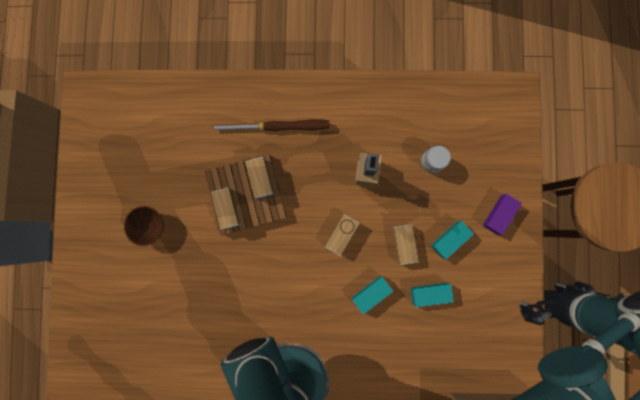

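View pics/scene0.png

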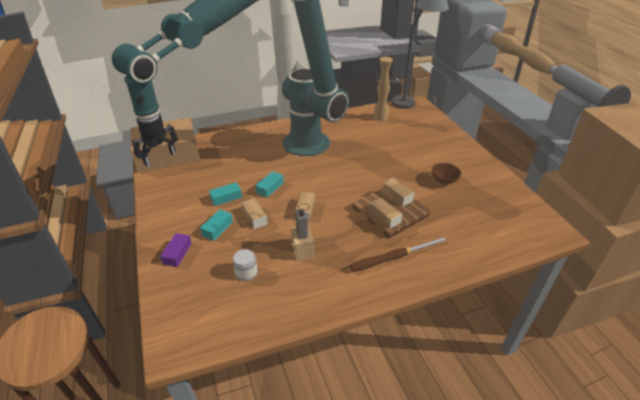

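View pics/wrist0.png

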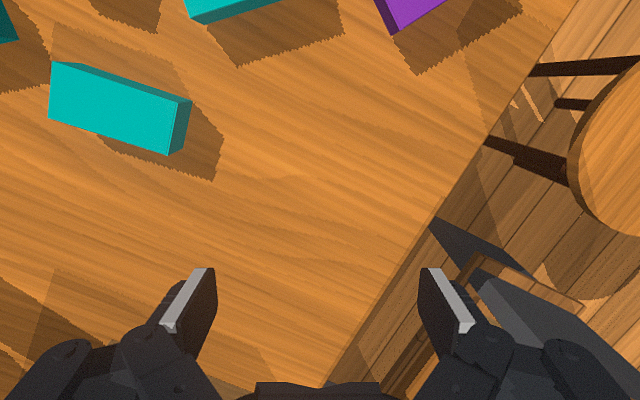

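The top view shows the pallet at about (248,195) px with laid blanks at (224,210) and (260,178). The ringed blank is at (342,235), the plain one at (405,245), the stand and meter at (370,165), the tin at (436,159), the bowl at (144,226) and the gouge at (272,126). The purple and turquoise blocks are the look-alikes.

```bash
cat > h.py <<'E'
import numpy as np,cv2
from scipy.spatial.transform import Rotation as R
def cloud(c):
    d=c["range_z"].astype(float);h,w=d.shape
    u,v=np.meshgrid(np.arange(w),np.arange(h))
    p=cv2.undistortPoints(np.stack([u,v],-1).reshape(-1,1,2).astype(float),c["intrinsics"],c["dist_coeffs"]).reshape(h,w,2)
    P=np.stack([p[...,0]*d,-p[...,1]*d,-d],-1)
    T=np.linalg.inv(c["camera_from_world"])
    return P@T[:3,:3].T+T[:3,3], d>0
def rays(c,uv):
    p=cv2.undistortPoints(np.array(uv,float).reshape(-1,1,2),c["intrinsics"],c["dist_coeffs"]).reshape(-1,2)
    T=np.linalg.inv(c["camera_from_world"])
    D=np.c_[p[:,0],-p[:,1],-np.ones(len(p))]@T[:3,:3].T
    return T[:3,3],D
def onplane(c,uv,z):
    o,D=rays(c,uv);return o+D*((z-o[2])/D[:,2])[:,None]
def proj(c,X):
    X=np.atleast_2d(X);T=c["camera_from_world"];q=X@T[:3,:3].T+T[:3,3]
    q=q*[1,-1,-1]
    return cv2.projectPoints(q.reshape(-1,1,3),np.zeros(3),np.zeros(3),c["intrinsics"],c["dist_coeffs"])[0].reshape(-1,2)
E
python3 - <<'E'
from h import *
c=dict(np.load("top0.npz"));P,ok=cloud(c)
z=P[...,2]
for u,v in [(150,300),(450,100),(450,340),(250,300)]: print(u,v,P[v,u])
# height regions
reg=np.zeros(z.shape,bool);reg[75:325,70:535]=1
m=((z>0.012)&ok&reg).astype(np.uint8)
n,l,st,ce=cv2.connectedComponentsWithStats(m)
for i in range(1,n):
    if st[i,4]<25: continue
    q=P[l==i]; print(i,st[i],ce[i].round(),np.percentile(q[:,2],[5,50,95]).round(4),np.median(q,0).round(3))
for name,(u,v) in dict(ll=(224,210),lr=(260,178),ring=(342,235),plain=(405,245)).items():
    zt=z[v,u]
    m2=(abs(z-zt)<0.008)&ok
    n,l=cv2.connectedComponents(m2.astype(np.uint8)); 
    q=P[l==l[v,u]]
    r=cv2.minAreaRect((q[:,:2]*1000).astype(np.float32)); print(name,len(q),np.median(q[:,2]).round(4),r)
E
```

```text
150 300 [ 0.23076368  0.43283761 -0.00315838]
450 100 [ 0.85390285 -0.47315951  0.00116305]
450 340 [ 0.13310551 -0.46971196  0.00225593]
250 300 [0.23890995 0.12535291 0.00081523]
1 [214 119 116  12 855] [283. 125.] [0.0162 0.0261 0.0331] [0.762 0.027 0.026]
2 [422 146  28  27 574] [435. 159.] [0.0274 0.074  0.0776] [ 0.66  -0.408  0.074]
3 [ 204  153   83   83 4462] [245. 194.] [0.0257 0.0311 0.0717] [0.553 0.143 0.031]
4 [356 153  26  33 670] [369. 169.] [0.0427 0.0769 0.1663] [ 0.618 -0.212  0.077]
5 [484 194  38  42 812] [502. 214.] [0.0202 0.0394 0.0435] [ 0.505 -0.611  0.039]
6 [ 123  206   41   41 1065] [142. 226.] [0.0137 0.0308 0.0515] [0.456 0.456 0.031]
7 [326 214  34  42 685] [342. 235.] [0.0361 0.0399 0.0431] [ 0.439 -0.146  0.04 ]
9 [431 221  43  39 800] [452. 240.] [0.0224 0.0397 0.0432] [ 0.429 -0.464  0.04 ]
10 [393 225  26  40 756] [406. 244.] [0.0286 0.0396 0.0432] [ 0.414 -0.33   0.04 ]
11 [352 276  42  39 771] [372. 295.] [0.0265 0.0397 0.0431] [ 0.268 -0.234  0.04 ]
12 [411 282  43  25 782] [432. 294.] [0.0235 0.0397 0.0432] [ 0.273 -0.406  0.04 ]
13 [519 302  16  22 244] [527. 312.] [0.2556 0.2999 0.3344] [ 0.284 -0.541  0.3  ]
ll 721 0.0695 ((510.6884765625, 192.59080505371094), (110.85665893554688, 53.27916717529297), 15.96548080444336)
lr 702 0.0697 ((600.605712890625, 95.37174987792969), (110.63127899169922, 52.44347381591797), 16.191556930541992)
ring 680 0.0398 ((439.0442810058594, -146.5962677001953), (52.09174346923828, 109.93659973144531), 60.41932678222656)
plain 711 0.0397 ((414.34808349609375, -331.7356262207031), (110.24067687988281, 53.02334213256836), 9.741927146911621)
```

```bash
python3 - <<'E'
from h import *
c=dict(np.load("top0.npz"));P,ok=cloud(c);z=P[...,2]
def rect(u0,u1,v0,v1,lo,hi):
    m=np.zeros(z.shape,bool);m[v0:v1,u0:u1]=1
    m&=(z>lo)&(z<hi)&ok
    q=P[m];print(len(q),np.median(q,0).round(4),cv2.minAreaRect((q[:,:2]*1000).astype(np.float32)))
rect(350,390,145,190,.068,.085)
rect(350,390,145,190,.14,.18)
rect(350,390,145,190,.155,.175)
rect(200,295,145,240,.025,.036)
q=P[225:265,425:475][z[225:265,425:475]>.03];print("teal near",q[q[:,1].argmax()])
im=c["pixels"][140:200,335:400];cv2.imwrite("pics/m.png",cv2.resize(im,None,fx=9,fy=9,interpolation=2)[:,:,::-1])
s=dict(np.load("scene0.npz"));im=s["pixels"][180:290,220:340];cv2.imwrite("pics/ms.png",cv2.resize(im,None,fx=5,fy=5,interpolation=2)[:,:,::-1])
P,ok=cloud(s);z=P[...,2]
rect(285,325,195,275,.068,.085);rect(285,325,195,275,.155,.175)
E
```

```text
330 [ 0.6148 -0.2052  0.075 ] ((630.5245361328125, -219.23841857910156), (60.234066009521484, 80.54109191894531), 83.32524108886719)
226 [ 0.6282 -0.2177  0.1644] ((629.9287109375, -218.9488067626953), (30.295940399169922, 45.70878601074219), 82.56094360351562)
211 [ 0.6294 -0.2179  0.1646] ((629.9404907226562, -218.98483276367188), (30.267953872680664, 45.74641799926758), 82.32061767578125)
2709 [0.5521 0.1428 0.0297] ((555.7130126953125, 144.40292358398438), (200.79873657226562, 201.802734375), 15.966043472290039)
teal near [ 0.45749952 -0.10767422  1.14021301]
240 [ 0.6494 -0.2283  0.0749] ((631.4559326171875, -218.9123992919922), (60.91938781738281, 85.04466247558594), 84.18448638916016)
117 [ 0.6348 -0.2207  0.1641] ((632.5924682617188, -219.49847412109375), (29.604705810546875, 49.744991302490234), 82.65351867675781)
```

View pics/m.png

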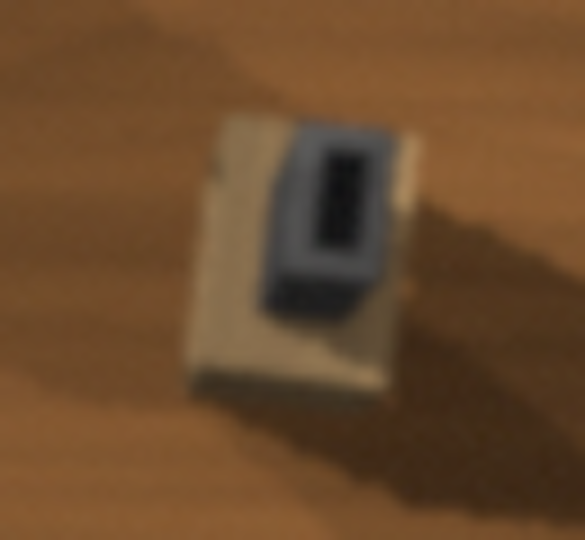

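View pics/ms.png

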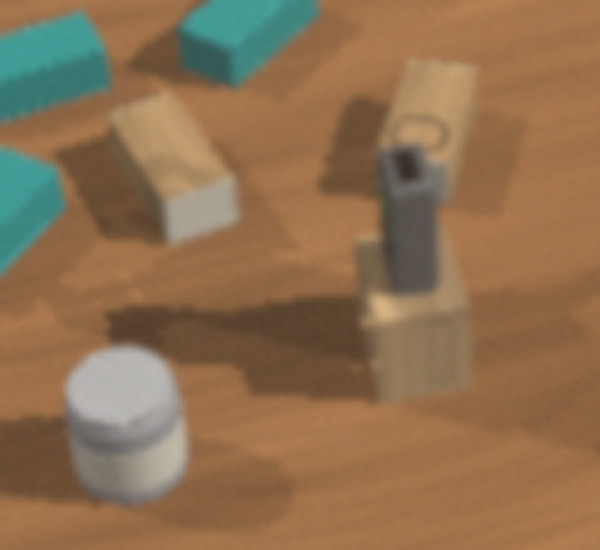

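```bash
cat >> h.py <<'E'
def st():
    from workcell import bot
    s=bot.read_state();M=R.from_rotvec(s["tcp_rot"]).as_matrix()
    print("t%.2f"%s["time"],"tcp",s["tool_pos"].round(4),"jaw %.2f"%np.degrees(np.arctan2(M[1,0],M[0,0])),"tilt x%.3f y%.3f"%(M[0,2],M[1,2]),"F",s["wrist_force"].round(2),"w %.4f"%(s["width"]*.0854),"q6 %.2f"%s["q"][5])
    return s,M
def go(target,jaw):
    s,M=st();a=np.arctan2(M[1,0],M[0,0])
    d=(np.radians(jaw)-a+np.pi)%(2*np.pi)-np.pi
    j=np.radians(jaw);X=np.array([np.cos(j),np.sin(j),0]);Y=np.array([np.sin(j),-np.cos(j),0]);Z=np.array([0,0,-1.])
    D=np.array(target)-s["tool_pos"]
    print("turn tool z %.4f; then shift in turned frame x %.4f y %.4f z %.4f"%(-d,D@X,D@Y,D@Z))
    # tilt fix: rotvec in the tool frame that brings the tool to straight down at jaw
    G=np.c_[X,Y,Z];print("full rotvec",R.from_matrix(M.T@G).as_rotvec().round(4))
E
python3 -c "
from h import *
go([.434,-.3283,.12],-80.3)"
```

```text
t0.15 tcp [ 0.3047 -0.6016  0.198 ] jaw -63.14 tilt x-0.001 y0.002 F [-0.46 -0.25  0.65] w 0.0857 q6 -0.04
turn tool z 0.2995; then shift in turned frame x -0.2476 y -0.1735 z 0.0780
full rotvec [2.000e-04 1.800e-03 2.995e-01]
```

>>> {"api": "arm_command", "payload": {"rows": [{"delta_rot": [0, 0, 0.1], "xyz": [0, 0, 0], "gripper": 0.072}, {"delta_rot": [0, 0, 0.1], "xyz": [0, 0, 0], "gripper": 0.072}, {"delta_rot": [0, 0, 0.1], "xyz": [0, 0, 0], "gripper": 0.072}, {"delta_rot": [0, 0, 0], "xyz": [-0.031, -0.0217, 0.005], "gripper": 0.072}, {"delta_rot": [0, 0, 0], "xyz": [-0.031, -0.0217, 0.01], "gripper": 0.072}, {"delta_rot": [0, 0, 0], "xyz": [-0.031, -0.0217, 0.01], "gripper": 0.072}, {"delta_rot": [0, 0, 0], "xyz": [-0.031, -0.0217, 0.01], "gripper": 0.072}, {"delta_rot": [0, 0, 0], "xyz": [-0.031, -0.0217, 0.01], "gripper": 0.072}, {"delta_rot": [0, 0, 0], "xyz": [-0.031, -0.0217, 0.01], "gripper": 0.072}, {"delta_rot": [0, 0, 0], "xyz": [-0.031, -0.0217, 0.013], "gripper": 0.072}, {"delta_rot": [0, 0, 0], "xyz": [-0.031, -0.0217, 0.01], "gripper": 0.072}, {"delta_rot": [0, 0, 0], "xyz": [0, 0, 0], "gripper": 0.072}]}}

```text
time: 1.35
tool_pos: [0.4343, -0.3235, 0.1186]
tcp_rot: [-2.404, 2.021, 0.008]
wrist_force: [0.3, -0.5, -1.3]
width: 0.846
```

```bash
python3 - <<'E'
from h import *
from workcell import read_camera
go([.434,-.3283,.007],-80.3)
c=read_camera("wrist");cv2.imwrite("pics/w1.png",c["pixels"][:,:,::-1])
P,ok=cloud(c);z=P[...,2]
for (zz) in [.04]:
    m=(abs(z-zz)<.008)&ok
    hsv=cv2.cvtColor(c["pixels"],cv2.COLOR_RGB2HSV); m&=(hsv[...,0]<30)
    n,l,s,ce=cv2.connectedComponentsWithStats(m.astype(np.uint8))
    for i in range(1,n):
        if s[i,4]>800:
            q=P[l==i];print(s[i],np.median(q,0).round(4),cv2.minAreaRect((q[:,:2]*1000).astype(np.float32)))
E
```

```text
t1.35 tcp [ 0.4343 -0.3235  0.1186] jaw -80.10 tilt x-0.003 y0.004 F [ 0.34 -0.47 -1.34] w 0.0723 q6 0.71
turn tool z 0.0034; then shift in turned frame x 0.0046 y 0.0011 z 0.1116
full rotvec [0.0021 0.0049 0.0034]
[    9    60   144   162 11785] [ 0.4429 -0.1501  0.0398] ((437.97216796875, -147.05606079101562), (53.416961669921875, 112.1275634765625), 60.22606658935547)
[ 290  148   70  134 8856] [ 0.4206 -0.3319  0.0399] ((414.0552062988281, -332.7170715332031), (110.67172241210938, 52.03940963745117), 9.565657615661621)
```

View pics/w1.png

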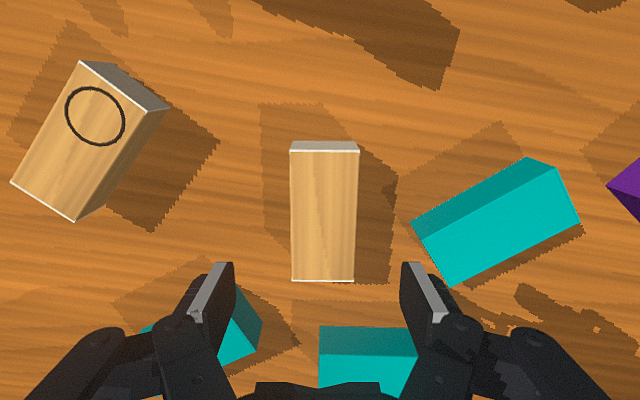

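The plain blank's top face is centred at about (325,215) px with its length lined up with the fingers. Wrist and top views agree to 1 mm.

>>> {"api": "arm_command", "payload": {"rows": [{"delta_rot": [0.002, 0.004, 0.003], "xyz": [0.005, 0.001, 0.03], "gripper": 0.072}, {"delta_rot": [0, 0, 0], "xyz": [0, 0, 0.02], "gripper": 0.072}, {"delta_rot": [0, 0, 0], "xyz": [0, 0, 0], "gripper": 0.072}, {"delta_rot": [0, 0, 0], "xyz": [0, 0, 0], "gripper": 0.072}]}}

```text
time: 1.8
tool_pos: [0.434, -0.3346, 0.0712]
tcp_rot: [2.396, -2.03, 0.006]
wrist_force: [0.2, -0.3, 0.8]
width: 0.843
```

```bash
python3 -c "
from h import *
go([.434,-.3288,.007],-80.4)"
```

```text
t1.80 tcp [ 0.434  -0.3346  0.0712] jaw -80.55 tilt x0.002 y-0.004 F [ 0.19 -0.31  0.75] w 0.0720 q6 0.71
turn tool z -0.0027; then shift in turned frame x -0.0057 y -0.0010 z 0.0642
full rotvec [-0.0016 -0.0039 -0.0027]
```

>>> {"api": "arm_command", "payload": {"rows": [{"delta_rot": [0, -0.003, -0.002], "xyz": [-0.0055, -0.001, 0], "gripper": 0.072}, {"delta_rot": [0, 0, 0], "xyz": [0, 0, 0], "gripper": 0.072}, {"delta_rot": [0, 0, 0], "xyz": [0, 0, 0.02], "gripper": 0.072}, {"delta_rot": [0, 0, 0], "xyz": [0, 0, 0.02], "gripper": 0.072}, {"delta_rot": [0, 0, 0], "xyz": [0, 0, 0.014], "gripper": 0.072}, {"delta_rot": [0, 0, 0], "xyz": [0, 0, 0.009], "gripper": 0.072}, {"delta_rot": [0, 0, 0], "xyz": [0, 0, 0], "gripper": 0.072}, {"delta_rot": [0, 0, 0], "xyz": [0, 0, 0], "gripper": 0.072}]}}

```text
time: 2.6
tool_pos: [0.4349, -0.3284, 0.0084]
tcp_rot: [-2.399, 2.027, -0.004]
wrist_force: [1.0, -1.1, 1.0]
width: 0.841
```

```bash
python3 -c "
from h import *
go([.434,-.3288,.007],-80.4)"
```

```text
t2.60 tcp [ 0.4349 -0.3284  0.0084] jaw -80.38 tilt x0.003 y-0.001 F [ 1.03 -1.07  1.03] w 0.0718 q6 0.71
turn tool z 0.0003; then shift in turned frame x 0.0002 y 0.0009 z 0.0014
full rotvec [-0.0023 -0.0014  0.0003]
```

Good. Close and lift.

>>> {"api": "arm_command", "payload": {"force": 45, "rows": [{"delta_rot": [0, 0, 0], "xyz": [0, 0, 0], "gripper": 0.05}, {"delta_rot": [0, 0, 0], "xyz": [0, 0, 0], "gripper": 0.04}, {"delta_rot": [0, 0, 0], "xyz": [0, 0, 0], "gripper": 0.04}, {"delta_rot": [0, 0, 0], "xyz": [0, 0, 0], "gripper": 0.04}, {"delta_rot": [0, 0, 0], "xyz": [0, 0, -0.01], "gripper": 0.04}, {"delta_rot": [0, 0, 0], "xyz": [0, 0, -0.025], "gripper": 0.04}, {"delta_rot": [0, 0, 0], "xyz": [0, 0, -0.03], "gripper": 0.04}, {"delta_rot": [0, 0, 0], "xyz": [0, 0, -0.03], "gripper": 0.04}, {"delta_rot": [0, 0, 0], "xyz": [0, 0, -0.025], "gripper": 0.04}, {"delta_rot": [0, 0, 0], "xyz": [0, 0, -0.01], "gripper": 0.04}, {"delta_rot": [0, 0, 0], "xyz": [0, 0, 0], "gripper": 0.04}, {"delta_rot": [0, 0, 0], "xyz": [0, 0, 0], "gripper": 0.04}]}}

```text
time: 3.8
tool_pos: [0.4337, -0.3276, 0.1371]
tcp_rot: [-2.399, 2.027, -0.001]
wrist_force: [-0.8, 0.6, -0.2]
width: 0.466
```

```bash
python3 - <<'E'
from h import *
from workcell import read_camera
go([.5017,.1181,.14],16.05)
c=read_camera("wrist");cv2.imwrite("pics/w2.png",c["pixels"][:,:,::-1])
E
```

```text
t3.80 tcp [ 0.4337 -0.3276  0.1371] jaw -80.39 tilt x0.001 y0.000 F [-0.77  0.59 -0.23] w 0.0398 q6 0.71
turn tool z -1.6832; then shift in turned frame x 0.1886 y -0.4096 z -0.0029
full rotvec [-9.0000e-04 -1.1000e-03 -1.6832e+00]
```

View pics/w2.png

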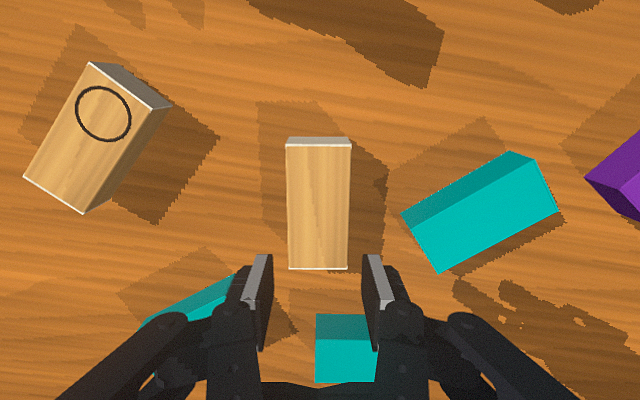

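The blank is still on the bench at (318,203) px; the fingers hadn't closed on it before the lift. I'll re-measure and retry, checking the width before lifting.

```bash
cat >> h.py <<'E'
def tops(c,zs,lo=600):
    P,ok=cloud(c);z=P[...,2]
    hsv=cv2.cvtColor(c["pixels"],cv2.COLOR_RGB2HSV)
    m=(abs(z-zs)<.006)&ok&(hsv[...,0]<30)
    n,l,s,ce=cv2.connectedComponentsWithStats(m.astype(np.uint8))
    for i in range(1,n):
        if s[i,4]>lo:
            q=P[l==i];r=cv2.minAreaRect((q[:,:2]*1000).astype(np.float32));print(s[i],np.median(q[:,2]).round(4),np.round(r[0],1),np.round(r[1],1),round(r[2],2))
E
python3 - <<'E'
from h import *
from workcell import read_camera
tops(read_camera("wrist"),.04);tops(read_camera("top"),.04,400)
E
```

```text
[   23    60   134   155 10287] 0.0398 [ 438.1 -147.2] [ 53.1 111.8] 60.71
[ 286  142   67  128 7924] 0.0399 [ 413.8 -332.7] [110.9  52.1] 9.5
[326 214  34  42 682] 0.0397 [ 439.  -146.6] [ 52.1 110.1] 60.45
```

>>> {"api": "arm_command", "payload": {"rows": [{"delta_rot": [0, 0, 0], "xyz": [0, 0, 0], "gripper": 0.072}, {"delta_rot": [0, 0, 0], "xyz": [0, 0, 0], "gripper": 0.072}, {"delta_rot": [0, 0, 0], "xyz": [0, 0, 0], "gripper": 0.072}, {"delta_rot": [0, 0, 0], "xyz": [0, 0, 0], "gripper": 0.072}, {"delta_rot": [0, 0, 0], "xyz": [0, 0, 0], "gripper": 0.072}, {"delta_rot": [0, 0, 0], "xyz": [0, 0, 0], "gripper": 0.072}, {"delta_rot": [0, 0, 0], "xyz": [0, 0, 0], "gripper": 0.072}]}}

```text
time: 4.65
tool_pos: [0.4343, -0.3281, 0.138]
tcp_rot: [-2.399, 2.027, -0.003]
wrist_force: [0.1, 0.3, 0.4]
width: 0.85
```

```bash
python3 -c "
from h import *
go([.434,-.3288,.007],-80.4)"
```

```text
t4.65 tcp [ 0.4343 -0.3281  0.138 ] jaw -80.39 tilt x0.002 y-0.001 F [0.14 0.27 0.41] w 0.0726 q6 0.71
turn tool z 0.0003; then shift in turned frame x 0.0006 y 0.0004 z 0.1310
full rotvec [-0.0021 -0.0011  0.0003]
```

>>> {"api": "arm_command", "payload": {"force": 45, "rows": [{"delta_rot": [0, 0, 0], "xyz": [0, 0, 0.035], "gripper": 0.072}, {"delta_rot": [0, 0, 0], "xyz": [0, 0, 0.035], "gripper": 0.072}, {"delta_rot": [0, 0, 0], "xyz": [0, 0, 0.03], "gripper": 0.072}, {"delta_rot": [0, 0, 0], "xyz": [0, 0, 0.02], "gripper": 0.072}, {"delta_rot": [0, 0, 0], "xyz": [0, 0, 0.01], "gripper": 0.072}, {"delta_rot": [0, 0, 0], "xyz": [0, 0, 0], "gripper": 0.072}, {"delta_rot": [0, 0, 0], "xyz": [0, 0, 0], "gripper": 0.042}, {"delta_rot": [0, 0, 0], "xyz": [0, 0, 0], "gripper": 0.042}, {"delta_rot": [0, 0, 0], "xyz": [0, 0, 0], "gripper": 0.042}, {"delta_rot": [0, 0, 0], "xyz": [0, 0, 0], "gripper": 0.042}, {"delta_rot": [0, 0, 0], "xyz": [0, 0, 0], "gripper": 0.042}, {"delta_rot": [0, 0, 0], "xyz": [0, 0, 0], "gripper": 0.042}]}}

```text
time: 5.85
tool_pos: [0.4347, -0.3282, 0.0083]
tcp_rot: [-2.399, 2.027, -0.004]
wrist_force: [-0.8, 0.2, -0.0]
width: 0.495
```

```bash
python3 - <<'E'
from h import *
st()
from workcell import read_camera
c=read_camera("wrist");cv2.imwrite("pics/w3.png",c["pixels"][:,:,::-1])
E
```

```text
t5.85 tcp [ 0.4347 -0.3282  0.0083] jaw -80.39 tilt x0.003 y-0.001 F [-0.84  0.21 -0.02] w 0.0423 q6 0.71
```

View pics/w3.png

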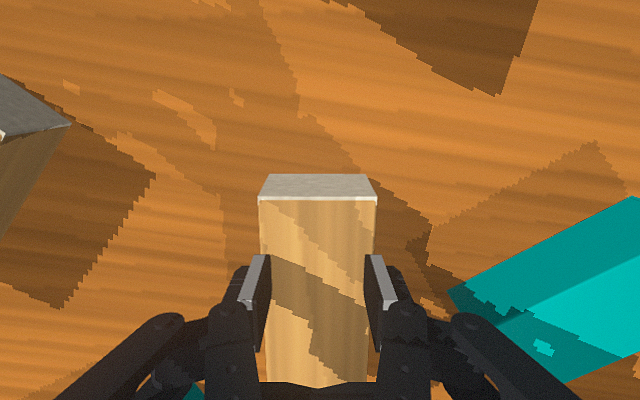

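```bash
python3 - <<'E'
from h import *
from workcell import read_camera
s,M=st()
c=read_camera("wrist");P,ok=cloud(c)
for n,o in [("tcp",0),("grip",.0187)]:
    p=s["tool_pos"]-M[:,2]*o
    print(n,proj(c,p),[proj(c,p+M[:,0]*k).round(0) for k in (-.026,.026)])
for u,v in [(255,262),(263,262),(258,290),(250,305),(266,300),(378,262),(372,262),(390,302),(318,350),(318,250),(318,185)]: print(u,v,(P[v,u]-s["tool_pos"])@M, P[v,u].round(4),c["range_z"][v,u])
T=np.linalg.inv(c["camera_from_world"]);print("cam",(T[:3,3]-s["tool_pos"])@M, M.T@T[:3,:3])
E
```

```text
t5.90 tcp [ 0.4346 -0.3282  0.0081] jaw -80.38 tilt x0.002 y-0.001 F [ 0.2   0.32 -0.45] w 0.0420 q6 0.71
tcp [[315.48356693 237.84295102]] [array([[268., 238.]]), array([[363., 238.]])]
grip [[315.31723697 253.88003219]] [array([[263., 254.]]), array([[368., 254.]])]
255 262 [-0.02476936 -0.01017473 -0.04546962] [ 0.4404 -0.302   0.0536] 0.14515771
263 262 [-0.02163556 -0.00965022 -0.04451347] [ 0.4404 -0.3052  0.0526] 0.14623332
258 290 [-0.02031811 -0.00998802 -0.06561003] [ 0.4409 -0.3064  0.0737] 0.12613808
250 305 [-0.02230273 -0.00764737 -0.07116802] [ 0.4382 -0.3049  0.0793] 0.1216197
266 300 [-0.02000208  0.00390093 -0.05154833] [ 0.4273 -0.3091  0.0596] 0.14390409
378 262 [ 0.02601841 -0.01022377 -0.0453961 ] [ 0.4489 -0.3521  0.0536] 0.1452427
372 262 [ 0.02374002 -0.00960333 -0.04428043] [ 0.4479 -0.35    0.0525] 0.14649683
390 302 [ 0.02561388 -0.00994445 -0.07259755] [ 0.4485 -0.3517  0.0808] 0.119559735
318 350 [ 0.00141449  0.04651497 -0.03188941] [ 0.3889 -0.3373  0.0399] 0.17617513
318 250 [ 0.00127207 -0.00887776 -0.0320172 ] [ 0.4435 -0.3279  0.0402] 0.15833405
318 185 [ 0.00125241 -0.03388252 -0.01324573] [ 0.4682 -0.3238  0.0214] 0.16812018
cam [ 0.00074195 -0.0811866  -0.17471819] [[ 9.99998384e-01 -1.69108583e-03 -6.10798982e-04]
 [-1.79761596e-03 -9.47450871e-01 -3.19896257e-01]
 [-3.77299996e-05  3.19896838e-01 -9.47452380e-01]]
```

```bash
python3 - <<'E'
from h import *
from workcell import read_camera
s,M=st()
w=read_camera("wrist")
P,ok=cloud(w)
for u,v in [(318,390),(262,348),(264,330),(372,348)]: print(u,v,(P[v,u]-s["tool_pos"])@M,ok[v,u])
c=read_camera("scene");P,ok=cloud(c)
p=proj(c,[s["tool_pos"],s["tool_pos"]-M[:,2]*.0187,s["tool_pos"]-M[:,2]*.073]);print(p)
x,y=p[0].astype(int);print(x,y)
im=c["pixels"][y-80:y+40,x-60:x+60].copy();cv2.imwrite("pics/s3.png",cv2.resize(im,None,fx=5,fy=5,interpolation=cv2.INTER_NEAREST)[:,:,::-1])
E
```

```text
t5.95 tcp [ 0.4345 -0.3282  0.008 ] jaw -80.39 tilt x0.002 y-0.001 F [ 0.3  -0.32 -0.22] w 0.0419 q6 0.71
318 390 [ 0.00108782 -0.00831296 -0.10678085] True
262 348 [-0.03417655  0.08098077  0.00840195] True
264 330 [-0.02506232  0.03471459 -0.03169007] True
372 348 [0.03568379 0.07897296 0.00627518] True
[[256.01237483 218.66758261]
 [255.48533248 214.737258  ]
 [253.91448348 202.96479258]]
256 218
```

View pics/s3.png

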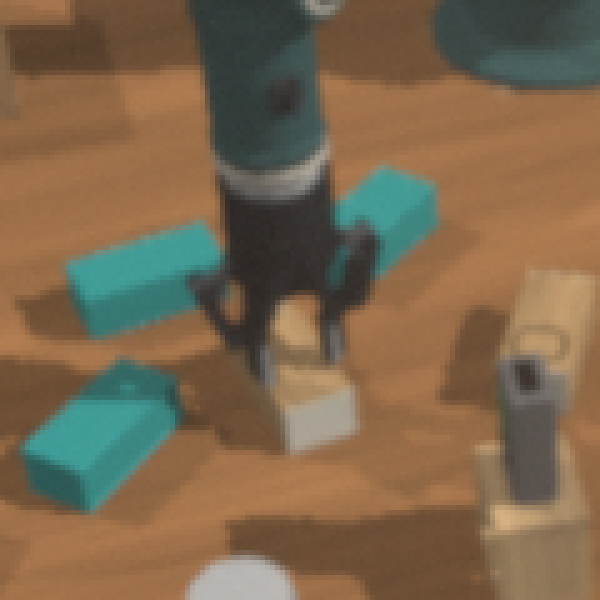

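The fingertips are really about 44 mm behind the reported TCP: the wrist depth and the scene picture both show them at z≈0.052, above the block. The reported tool point is too far forward along z, so I'll work from the measured tip offset. I'll open and measure the tips again.

>>> {"api": "arm_command", "payload": {"rows": [{"delta_rot": [0, 0, 0], "xyz": [0, 0, -0.03], "gripper": 0.07}, {"delta_rot": [0, 0, 0], "xyz": [0, 0, 0], "gripper": 0.07}, {"delta_rot": [0, 0, 0], "xyz": [0, 0, 0], "gripper": 0.07}, {"delta_rot": [0, 0, 0], "xyz": [0, 0, 0], "gripper": 0.07}, {"delta_rot": [0, 0, 0], "xyz": [0, 0, 0], "gripper": 0.07}, {"delta_rot": [0, 0, 0], "xyz": [0, 0, 0], "gripper": 0.07}]}}

```text
time: 6.65
tool_pos: [0.4339, -0.3276, 0.037]
tcp_rot: [-2.399, 2.027, -0.001]
wrist_force: [-1.0, -0.5, -0.0]
width: 0.822
```

```bash
cat >> h.py <<'E'
def fingers(c,s,M):
    # finger points: nearer than 0.17 m to the camera, within reach of the tool axis
    P,ok=cloud(c);Q=(P-s["tool_pos"])@M
    d=c["range_z"]
    m=ok&(abs(Q[...,1])<.012)&(abs(Q[...,0])<.06)&(Q[...,2]>-.09)&(P[...,2]>.048)&(d<.165)
    for sg in (-1,1):
        q=Q[m&(sg*Q[...,0]>0)]
        if len(q): print("finger",sg,len(q),"inner x %.4f outer %.4f"%(np.percentile(sg*q[:,0],2),np.percentile(sg*q[:,0],98)),"tip z %.4f"%np.percentile(q[:,2],99),"y",np.percentile(q[:,1],[1,99]).round(4))
E
python3 - <<'E'
from h import *
from workcell import read_camera
s,M=st()
c=read_camera("wrist");cv2.imwrite("pics/w4.png",c["pixels"][:,:,::-1])
fingers(c,s,M)
P,ok=cloud(c);Q=(P-s["tool_pos"])@M
px=c["pixels"].astype(int)
t=ok&(px[...,2]>px[...,0]+40)&(abs(Q[...,1])<.045)&(Q[...,0]>0)
print("teal min tool x",np.percentile(Q[t][:,0],.5), Q[t][Q[t][:,0].argmin()])
tops(c,.04)
E
```

```text
t6.65 tcp [ 0.4339 -0.3276  0.037 ] jaw -80.39 tilt x0.001 y0.000 F [-0.98 -0.52 -0.03] w 0.0702 q6 0.71
finger -1 4518 inner x 0.0339 outer 0.0569 tip z -0.0422 y [-0.0117  0.011 ]
finger 1 4500 inner x 0.0356 outer 0.0579 tip z -0.0423 y [-0.0117  0.011 ]
teal min tool x 0.079584895482206 [ 0.04900565 -0.01063121 -0.08173272]
[   0   77   66  156 5202] 0.0396 [ 447.  -178.7] [30.2 82.5] 83.68
[  269   174   101   180 16580] 0.0398 [ 414.2 -332.4] [110.5  52.6] 9.5
```

View pics/w4.png

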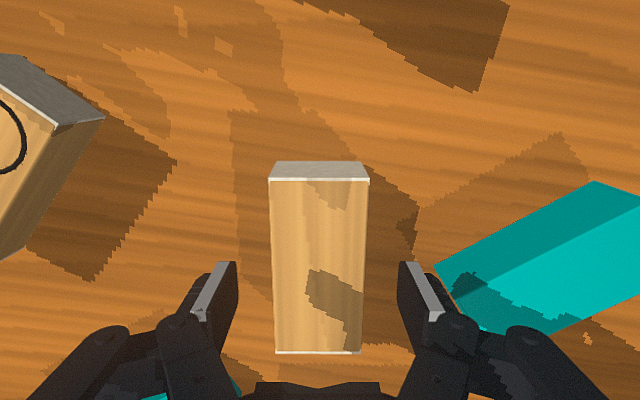

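>>> {"api": "arm_command", "payload": {"force": 45, "rows": [{"delta_rot": [0, 0, 0], "xyz": [0.0007, 0, 0.02], "gripper": 0.07}, {"delta_rot": [0, 0, 0], "xyz": [0, 0, 0.02], "gripper": 0.07}, {"delta_rot": [0, 0, 0], "xyz": [0, 0, 0.017], "gripper": 0.07}, {"delta_rot": [0, 0, 0], "xyz": [0, 0, 0.01], "gripper": 0.07}, {"delta_rot": [0, 0, 0], "xyz": [0, 0, 0], "gripper": 0.07}, {"delta_rot": [0, 0, 0], "xyz": [0, 0, 0], "gripper": 0.042}, {"delta_rot": [0, 0, 0], "xyz": [0, 0, 0], "gripper": 0.042}, {"delta_rot": [0, 0, 0], "xyz": [0, 0, 0], "gripper": 0.042}, {"delta_rot": [0, 0, 0], "xyz": [0, 0, 0], "gripper": 0.042}, {"delta_rot": [0, 0, 0], "xyz": [0, 0, 0], "gripper": 0.042}, {"delta_rot": [0, 0, 0], "xyz": [0, 0, 0], "gripper": 0.042}]}}

```text
time: 7.8
tool_pos: [0.4353, -0.3293, -0.0283]
tcp_rot: [-2.399, 2.027, -0.005]
wrist_force: [-0.2, 0.4, 4.3]
width: 0.606
```

```bash
python3 - <<'E'
from h import *
s,M=st()
E
```

```text
t7.80 tcp [ 0.4353 -0.3293 -0.0283] jaw -80.38 tilt x0.003 y-0.001 F [-0.17  0.37  4.29] w 0.0517 q6 0.71
```

Gripped at 51.7 mm. Lift.

>>> {"api": "arm_command", "payload": {"rows": [{"delta_rot": [0, 0, 0], "xyz": [0, 0, -0.01], "gripper": 0.042}, {"delta_rot": [0, 0, 0], "xyz": [0, 0, -0.02], "gripper": 0.042}, {"delta_rot": [0, 0, 0], "xyz": [0, 0, -0.03], "gripper": 0.042}, {"delta_rot": [0, 0, 0], "xyz": [0, 0, -0.03], "gripper": 0.042}, {"delta_rot": [0, 0, 0], "xyz": [0, 0, -0.025], "gripper": 0.042}, {"delta_rot": [0, 0, 0], "xyz": [0, 0, -0.01], "gripper": 0.042}, {"delta_rot": [0, 0, 0], "xyz": [0, 0, 0], "gripper": 0.042}, {"delta_rot": [0, 0, 0], "xyz": [0, 0, 0], "gripper": 0.042}]}}

```text
time: 8.6
tool_pos: [0.4337, -0.3282, 0.0949]
tcp_rot: [-2.399, 2.027, -0.001]
wrist_force: [0.1, 0.5, -2.4]
width: 0.604
```

```bash
python3 - <<'E'
from h import *
from workcell import read_camera
s,M=st()
c=read_camera("wrist");cv2.imwrite("pics/w5.png",c["pixels"][:,:,::-1])
P,ok=cloud(c);Q=(P-s["tool_pos"])@M
# block top visible points
for u,v in [(318,240),(318,260),(318,300),(318,340),(300,300),(340,300)]: print(u,v,Q[v,u].round(4),P[v,u].round(4))
go([.5017,.1181,.092],16.05)
E
```

```text
t8.60 tcp [ 0.4337 -0.3282  0.0949] jaw -80.39 tilt x0.001 y0.000 F [ 0.06  0.46 -2.42] w 0.0516 q6 0.71
318 240 [ 0.0011 -0.0306 -0.0677] [ 0.4641 -0.3242  0.1626]
318 260 [ 0.0011 -0.0234 -0.0681] [ 0.4569 -0.3254  0.163 ]
318 300 [ 0.0012 -0.0075 -0.0681] [ 0.4413 -0.3281  0.163 ]
318 340 [ 0.0012  0.0093 -0.0685] [ 0.4247 -0.3309  0.1634]
300 300 [-0.0052 -0.0075 -0.0681] [ 0.4402 -0.3218  0.163 ]
340 300 [ 0.009  -0.0073 -0.0678] [ 0.4424 -0.3358  0.1627]
t8.65 tcp [ 0.4333 -0.3278  0.0942] jaw -80.39 tilt x-0.000 y0.001 F [-0.67  0.68 -2.69] w 0.0517 q6 0.71
turn tool z -1.6831; then shift in turned frame x 0.1890 y -0.4096 z 0.0022
full rotvec [-1.1000e-03  1.1000e-03 -1.6831e+00]
```

View pics/w5.png

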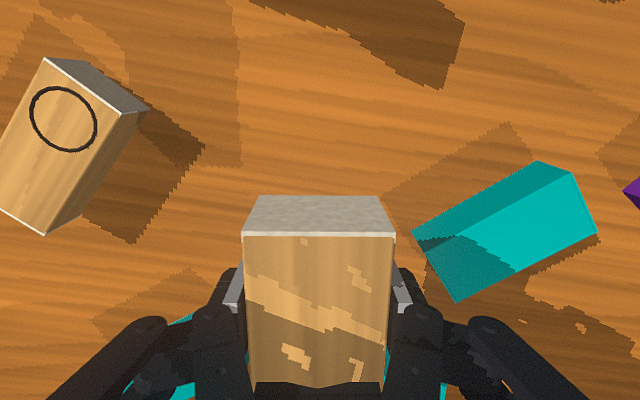

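>>> {"api": "arm_command", "payload": {"rows": [{"delta_rot": [0, 0, -0.14], "xyz": [0, 0, 0], "gripper": 0.042}, {"delta_rot": [0, 0, -0.14], "xyz": [0, 0, 0], "gripper": 0.042}, {"delta_rot": [0, 0, -0.14], "xyz": [0, 0, 0], "gripper": 0.042}, {"delta_rot": [0, 0, -0.14], "xyz": [0, 0, 0], "gripper": 0.042}, {"delta_rot": [0, 0, -0.14], "xyz": [0, 0, 0], "gripper": 0.042}, {"delta_rot": [0, 0, -0.14], "xyz": [0, 0, 0], "gripper": 0.042}, {"delta_rot": [0, 0, -0.14], "xyz": [0, 0, 0], "gripper": 0.042}, {"delta_rot": [0, 0, -0.14], "xyz": [0, 0, 0], "gripper": 0.042}, {"delta_rot": [0, 0, -0.14], "xyz": [0, 0, 0], "gripper": 0.042}, {"delta_rot": [0, 0, -0.14], "xyz": [0, 0, 0], "gripper": 0.042}, {"delta_rot": [0, 0, -0.14], "xyz": [0, 0, 0], "gripper": 0.042}, {"delta_rot": [0, 0, -0.143], "xyz": [0, 0, 0], "gripper": 0.042}]}}

```text
time: 9.85
tool_pos: [0.4331, -0.3276, 0.0935]
tcp_rot: [-3.107, -0.447, 0.001]
wrist_force: [0.2, 0.2, -1.7]
width: 0.604
```

>>> {"api": "arm_command", "payload": {"rows": [{"delta_rot": [0, 0, 0], "xyz": [0.005, -0.011, 0], "gripper": 0.042}, {"delta_rot": [0, 0, 0], "xyz": [0.0184, -0.0398, 0], "gripper": 0.042}, {"delta_rot": [0, 0, 0], "xyz": [0.0184, -0.0398, 0], "gripper": 0.042}, {"delta_rot": [0, 0, 0], "xyz": [0.0184, -0.0398, 0], "gripper": 0.042}, {"delta_rot": [0, 0, 0], "xyz": [0.0184, -0.0398, 0], "gripper": 0.042}, {"delta_rot": [0, 0, 0], "xyz": [0.0184, -0.0398, 0], "gripper": 0.042}, {"delta_rot": [0, 0, 0], "xyz": [0.0184, -0.0398, 0], "gripper": 0.042}, {"delta_rot": [0, 0, 0], "xyz": [0.0184, -0.0398, 0], "gripper": 0.042}, {"delta_rot": [0, 0, 0], "xyz": [0.0184, -0.0398, 0], "gripper": 0.042}, {"delta_rot": [0, 0, 0], "xyz": [0.0184, -0.0398, 0], "gripper": 0.042}, {"delta_rot": [0, 0, 0], "xyz": [0.0184, -0.0398, 0], "gripper": 0.042}]}}

```text
time: 10.95
tool_pos: [0.5015, 0.1188, 0.0946]
tcp_rot: [3.111, 0.432, -0.0]
wrist_force: [1.0, -0.4, -1.7]
width: 0.603
```

>>> {"api": "arm_command", "payload": {"rows": [{"delta_rot": [0, 0, 0], "xyz": [0, 0, 0], "gripper": 0.042}, {"delta_rot": [0, 0, 0], "xyz": [0, 0, 0], "gripper": 0.042}, {"delta_rot": [0, 0, 0], "xyz": [0, 0, 0], "gripper": 0.042}]}}

```text
time: 11.25
tool_pos: [0.5019, 0.116, 0.0948]
tcp_rot: [3.11, 0.436, -0.0]
wrist_force: [-0.2, -0.5, -1.5]
width: 0.603
```

```bash
python3 - <<'E'
from h import *
from workcell import read_camera
go([.5017,.1181,.092],16.05)
s,M=st()
c=read_camera("wrist");cv2.imwrite("pics/w6.png",c["pixels"][:,:,::-1])
s,M=st()
tops(c,.07)
z=s["tool_pos"][2]+.068
tops(c,z)
E
```

```text
t11.25 tcp [0.5019 0.116  0.0948] jaw 15.96 tilt x0.000 y-0.001 F [-0.19 -0.5  -1.54] w 0.0515 q6 -0.10
turn tool z -0.0016; then shift in turned frame x 0.0004 y -0.0020 z 0.0028
full rotvec [ 0.0013  0.0004 -0.0016]
t11.25 tcp [0.5019 0.116  0.0948] jaw 15.96 tilt x0.000 y-0.001 F [-0.19 -0.5  -1.54] w 0.0515 q6 -0.10
t11.30 tcp [0.5021 0.1156 0.095 ] jaw 15.92 tilt x0.000 y-0.001 F [-0.3  -0.43 -0.91] w 0.0516 q6 -0.10
[  269    49   211   100 19893] 0.0698 [510.2 192.1] [111.1  52.1] 16.13
[ 394  248  155   74 8763] 0.0697 [607.2  97.7] [97.2 52.8] 16.31
[  207   224   221   168 24670] 0.1629 [500.5 116.6] [78.6 68.7] 15.22
```

View pics/w6.png

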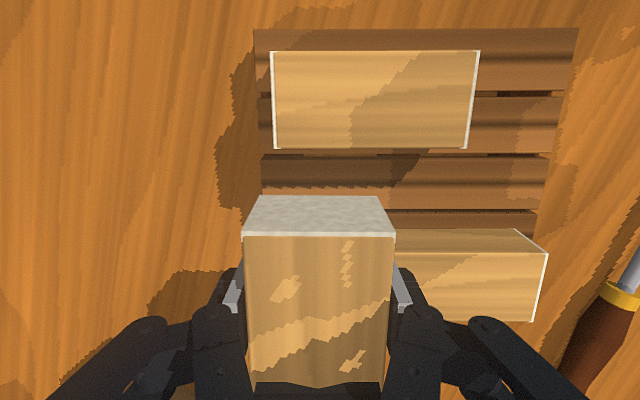

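```bash
cat >> h.py <<'E'
PC=np.array([.5557,.1442]);PY=np.radians(16.05)
PX=np.array([np.cos(PY),np.sin(PY)]);PYv=np.array([-np.sin(PY),np.cos(PY)])
def pal(p): d=np.asarray(p)[...,:2]-PC; return np.stack([d@PX,d@PYv],-1)*1000
E
python3 - <<'E'
from h import *
from workcell import read_camera
c=read_camera("wrist");s,M=st()
P,ok=cloud(c);z=s["tool_pos"][2]+.068
m=ok&(abs(P[...,2]-z)<.006); m[:,:243]=0;m[:,392:]=0
n,l,stt,_=cv2.connectedComponentsWithStats(m.astype(np.uint8));i=1+stt[1:,4].argmax();m=l==i
q=pal(P[m]); 
print("x range",np.percentile(q[:,0],[.2,99.8]),"ymax",np.percentile(q[:,1],99.8))
for lo in (5,10,15,20):
    k=(q[:,1]>lo)&(q[:,1]<lo+5);print(lo,q[k,0].min(),q[k,0].max())
for lo in range(-80,-35,10):
    k=(q[:,0]>lo)&(q[:,0]<lo+8);print(lo,q[k,1].max())
qq=P[m];A=np.c_[pal(qq)/1000,np.ones(len(qq))];print("plane slopes",np.linalg.lstsq(A,qq[:,2],rcond=None)[0])
print("tcp",pal(s["tool_pos"]))
E
```

```text
t11.35 tcp [0.5024 0.1154 0.0952] jaw 15.90 tilt x0.001 y-0.001 F [ 0.37  0.41 -1.14] w 0.0513 q6 -0.10
x range [-86.48845067 -34.52017843] ymax 22.22613116935085
5 -86.10748624615547 -34.7793461850131
10 -85.82539587298618 -35.30656250635129
15 -85.46387989613277 -35.636875726847585
20 -85.60010461606144 -34.913878705348814
-80 22.631007119971272
-70 22.49701035244528
-60 22.46833847061035
-50 22.2464394892578
-40 22.22302746718784
plane slopes [-0.00122438 -0.01418401  0.1628707 ]
tcp [-59.21814126 -12.9424445 ]
```

>>> {"api": "arm_command", "payload": {"rows": [{"delta_rot": [0, 0, -0.006], "xyz": [0.0011, -0.0026, 0], "gripper": 0.042}, {"delta_rot": [0, 0, 0], "xyz": [0, 0, 0.015], "gripper": 0.042}, {"delta_rot": [0, 0, 0], "xyz": [0, 0, 0.015], "gripper": 0.042}, {"delta_rot": [0, 0, 0], "xyz": [0, 0, 0.01], "gripper": 0.042}, {"delta_rot": [0, 0, 0], "xyz": [0, 0, 0], "gripper": 0.042}, {"delta_rot": [0, 0, 0], "xyz": [0, 0, 0], "gripper": 0.042}, {"delta_rot": [0, 0, 0], "xyz": [0, 0, 0], "gripper": 0.042}]}}

```text
time: 12.05
tool_pos: [0.5041, 0.1193, 0.0563]
tcp_rot: [3.109, 0.447, 0.005]
wrist_force: [0.3, 0.5, -1.0]
width: 0.602
```

```bash
cat > blk.py <<'E'
from h import *
from workcell import read_camera
import sys
# measured top z offset
c=read_camera("wrist");s,M=st()
P,ok=cloud(c);z=s["tool_pos"][2]+.068
m=ok&(abs(P[...,2]-z)<.006); m[:,:243]=0;m[:,392:]=0
n,l,stt,_=cv2.connectedComponentsWithStats(m.astype(np.uint8));i=1+stt[1:,4].argmax();m=l==i
q=pal(P[m])
k=q[:,1]>np.percentile(q[:,1],99)-20
k2=q[:,1]<np.percentile(q[:,1],50)
print("top z %.4f"%np.median(P[m][:,2]),"x range",np.percentile(q[k,0],[.2,99.8]).round(1),"ymax",np.percentile(q[:,1],99.8).round(1),"tcp",pal(s["tool_pos"]).round(1))
for lo in range(int(q[:,0].min())+6,int(q[:,0].max())-8,10):
    kk=(q[:,0]>lo)&(q[:,0]<lo+8);print(lo,q[kk,1].max().round(2),end="; ")
print()
E
python3 blk.py
```

```text
t12.10 tcp [0.5043 0.1194 0.0566] jaw 16.38 tilt x0.004 y-0.000 F [ 0.08  0.26 -1.02] w 0.0513 q6 -0.10
top z 0.1244 x range [-83.2 -32.4] ymax 25.3 tcp [-56.2  -9.6]
-78 25.46; -68 25.48; -58 25.58; -48 25.48;
```

>>> {"api": "arm_command", "payload": {"rows": [{"delta_rot": [0, 0, 0], "xyz": [-0.001, 0.0004, 0], "gripper": 0.042}, {"delta_rot": [0, 0, 0], "xyz": [0, 0, 0.012], "gripper": 0.042}, {"delta_rot": [0, 0, 0], "xyz": [0, 0, 0.012], "gripper": 0.042}, {"delta_rot": [0, 0, 0], "xyz": [0, 0, 0.012], "gripper": 0.042}, {"delta_rot": [0, 0, 0], "xyz": [0, 0, 0.01], "gripper": 0.042}, {"delta_rot": [0, 0, 0], "xyz": [0, 0, 0], "gripper": 0.042}, {"delta_rot": [0, 0, 0], "xyz": [0, 0, 0], "gripper": 0.042}, {"delta_rot": [0, 0, 0], "xyz": [0, 0, 0], "gripper": 0.042}]}}

```text
time: 12.9
tool_pos: [0.5033, 0.1187, 0.0101]
tcp_rot: [3.109, 0.448, 0.004]
wrist_force: [0.9, 0.0, -0.8]
width: 0.602
```

```bash
python3 blk.py
```

```text
t12.95 tcp [0.5034 0.1187 0.0104] jaw 16.39 tilt x0.003 y-0.000 F [-0.41  0.51 -1.6 ] w 0.0511 q6 -0.10
top z 0.0782 x range [-84.2 -33.4] ymax 24.8 tcp [-57.3 -10. ]
-79 25.25; -69 25.05; -59 25.14; -49 25.14;
```

>>> {"api": "arm_command", "payload": {"rows": [{"delta_rot": [0, 0, 0], "xyz": [0, 0, 0.003], "gripper": 0.042}, {"delta_rot": [0, 0, 0], "xyz": [0, 0, 0.002], "gripper": 0.042}, {"delta_rot": [0, 0, 0], "xyz": [0, 0, 0.001], "gripper": 0.042}, {"delta_rot": [0, 0, 0], "xyz": [0, 0, 0.001], "gripper": 0.042}, {"delta_rot": [0, 0, 0], "xyz": [0, 0, 0], "gripper": 0.042}, {"delta_rot": [0, 0, 0], "xyz": [0, 0, 0], "gripper": 0.042}]}}

```text
time: 13.55
tool_pos: [0.5028, 0.1186, 0.0028]
tcp_rot: [3.109, 0.448, 0.003]
wrist_force: [-0.6, 0.4, -1.8]
width: 0.6
```

```bash
python3 blk.py
```

```text
t13.60 tcp [0.5028 0.1186 0.0029] jaw 16.39 tilt x0.002 y-0.001 F [-0.08 -0.95 -1.42] w 0.0517 q6 -0.10
top z 0.0698 x range [-81.3 -38.2] ymax 84.4 tcp [-57.9 -10. ]
-77 84.57; -67 84.36; -57 84.47; -47 84.56;
```

>>> {"api": "arm_command", "payload": {"rows": [{"delta_rot": [0, 0, 0], "xyz": [0, 0, 0.001], "gripper": 0.042}, {"delta_rot": [0, 0, 0], "xyz": [0, 0, 0], "gripper": 0.042}, {"delta_rot": [0, 0, 0], "xyz": [0, 0, 0], "gripper": 0.042}]}}

```text
time: 13.9
tool_pos: [0.5028, 0.1186, 0.0018]
tcp_rot: [3.109, 0.448, 0.003]
wrist_force: [0.4, 0.4, -0.9]
width: 0.603
```

>>> {"api": "arm_command", "payload": {"rows": [{"delta_rot": [0, 0, 0], "xyz": [0, 0, 0.001], "gripper": 0.042}, {"delta_rot": [0, 0, 0], "xyz": [0, 0, 0], "gripper": 0.042}, {"delta_rot": [0, 0, 0], "xyz": [0, 0, 0], "gripper": 0.066}, {"delta_rot": [0, 0, 0], "xyz": [0, 0, 0], "gripper": 0.066}, {"delta_rot": [0, 0, 0], "xyz": [0, 0, 0], "gripper": 0.066}, {"delta_rot": [0, 0, 0], "xyz": [0, 0, 0], "gripper": 0.066}, {"delta_rot": [0, 0, 0], "xyz": [0, 0, 0], "gripper": 0.066}]}}

```text
time: 14.6
tool_pos: [0.5028, 0.1186, 0.0007]
tcp_rot: [3.109, 0.448, 0.003]
wrist_force: [-0.1, 0.4, 0.8]
width: 0.774
```

>>> {"api": "arm_command", "payload": {"rows": [{"delta_rot": [0, 0, 0], "xyz": [0, 0, -0.01], "gripper": 0.066}, {"delta_rot": [0, 0, 0], "xyz": [0, 0, -0.025], "gripper": 0.066}, {"delta_rot": [0, 0, 0], "xyz": [0, 0, -0.035], "gripper": 0.07}, {"delta_rot": [0, 0, 0], "xyz": [0, 0, -0.03], "gripper": 0.07}, {"delta_rot": [0, 0, 0], "xyz": [0, 0, 0], "gripper": 0.07}, {"delta_rot": [0, 0, 0], "xyz": [0, 0, 0], "gripper": 0.07}]}}

```text
time: 15.2
tool_pos: [0.5036, 0.1189, 0.1024]
tcp_rot: [3.109, 0.448, 0.008]
wrist_force: [-0.6, -0.1, -0.1]
width: 0.818
```

```bash
python3 - <<'E'
from h import *
from workcell import read_camera
c=read_camera("wrist");cv2.imwrite("pics/w7.png",c["pixels"][:,:,::-1])
P,ok=cloud(c)
tops(c,.07); print(pal([.5102,.1921]))
go([.4564,-.1565,.1],60.4)
E
```

```text
[  268    56   202    95 18137] 0.0698 [510.2 192. ] [110.8  52.2] 16.41
[  274   162    86   156 12284] 0.0698 [507.8  98.3] [ 52.2 110.9] 15.91
[ 362  246  174   72 8950] 0.0697 [600.8  95.7] [111.2  52.9] 16.29
[-30.48324033  58.61255889]
t15.25 tcp [0.5024 0.1186 0.101 ] jaw 16.39 tilt x0.002 y-0.001 F [0.45 0.09 0.03] w 0.0697 q6 -0.10
turn tool z -0.7681; then shift in turned frame x -0.2619 y 0.0959 z 0.0010
full rotvec [ 0.002  -0.0015 -0.7681]
```

View pics/w7.png

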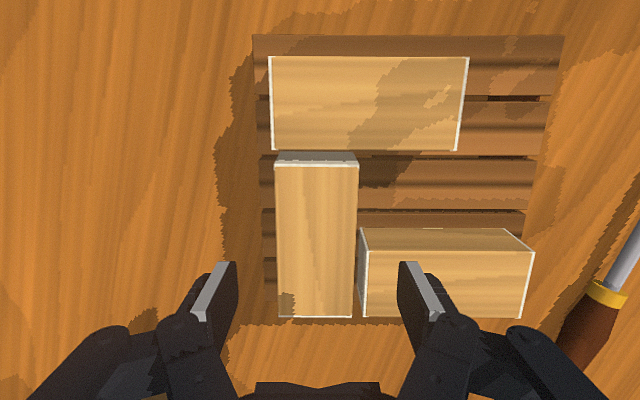

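Plain blank is down at (507.8, 98.3) mm, within 1 mm of the bay centre, and the laid blanks haven't moved. Now the ringed one.

>>> {"api": "arm_command", "payload": {"rows": [{"delta_rot": [0, 0, -0.128], "xyz": [0, 0, 0], "gripper": 0.07}, {"delta_rot": [0, 0, -0.128], "xyz": [0, 0, 0], "gripper": 0.07}, {"delta_rot": [0, 0, -0.128], "xyz": [0, 0, 0], "gripper": 0.07}, {"delta_rot": [0, 0, -0.128], "xyz": [0, 0, 0], "gripper": 0.07}, {"delta_rot": [0, 0, -0.128], "xyz": [0, 0, 0], "gripper": 0.07}, {"delta_rot": [0, 0, -0.128], "xyz": [0, 0, 0], "gripper": 0.07}]}}

```text
time: 15.85
tool_pos: [0.5009, 0.1183, 0.0988]
tcp_rot: [2.711, 1.587, -0.004]
wrist_force: [-0.1, -0.5, 0.2]
width: 0.817
```

>>> {"api": "arm_command", "payload": {"rows": [{"delta_rot": [0, 0, 0], "xyz": [-0.037, 0.0137, 0], "gripper": 0.07}, {"delta_rot": [0, 0, 0], "xyz": [-0.037, 0.0137, 0], "gripper": 0.07}, {"delta_rot": [0, 0, 0], "xyz": [-0.037, 0.0137, 0], "gripper": 0.07}, {"delta_rot": [0, 0, 0], "xyz": [-0.038, 0.0137, 0], "gripper": 0.07}, {"delta_rot": [0, 0, 0], "xyz": [-0.038, 0.0137, 0], "gripper": 0.07}, {"delta_rot": [0, 0, 0], "xyz": [-0.038, 0.0137, 0], "gripper": 0.07}, {"delta_rot": [0, 0, 0], "xyz": [-0.038, 0.0137, 0], "gripper": 0.07}, {"delta_rot": [0, 0, 0], "xyz": [0, 0, 0.04], "gripper": 0.07}, {"delta_rot": [0, 0, 0], "xyz": [0, 0, 0.02], "gripper": 0.07}, {"delta_rot": [0, 0, 0], "xyz": [0, 0, 0], "gripper": 0.07}, {"delta_rot": [0, 0, 0], "xyz": [0, 0, 0], "gripper": 0.07}, {"delta_rot": [0, 0, 0], "xyz": [0, 0, 0], "gripper": 0.07}]}}

```text
time: 17.05
tool_pos: [0.4569, -0.1574, 0.0417]
tcp_rot: [2.713, 1.58, 0.004]
wrist_force: [-0.1, -0.1, 0.8]
width: 0.822
```

```bash
python3 - <<'E'
from h import *
from workcell import read_camera
c=read_camera("wrist");cv2.imwrite("pics/w8.png",c["pixels"][:,:,::-1])
tops(c,.04); s,M=st();fingers(c,s,M)
go([.4564,-.1565,-.03],60.4)
E
```

```text
[  268    95   106   197 19069] 0.0398 [ 438.9 -146.7] [ 52.2 110.2] 60.66
t17.10 tcp [ 0.4573 -0.1575  0.0421] jaw 60.43 tilt x0.004 y-0.001 F [-0.47  0.86  0.39] w 0.0698 q6 -1.44
finger -1 3472 inner x 0.0360 outer 0.0566 tip z -0.0413 y [-0.012   0.0096]
finger 1 3372 inner x 0.0335 outer 0.0541 tip z -0.0412 y [-0.012   0.0096]
t17.10 tcp [ 0.4573 -0.1575  0.0421] jaw 60.43 tilt x0.004 y-0.001 F [-0.47  0.86  0.39] w 0.0698 q6 -1.44
turn tool z 0.0006; then shift in turned frame x 0.0004 y -0.0013 z 0.0721
full rotvec [ 0.0043 -0.0008  0.0006]
```

View pics/w8.png

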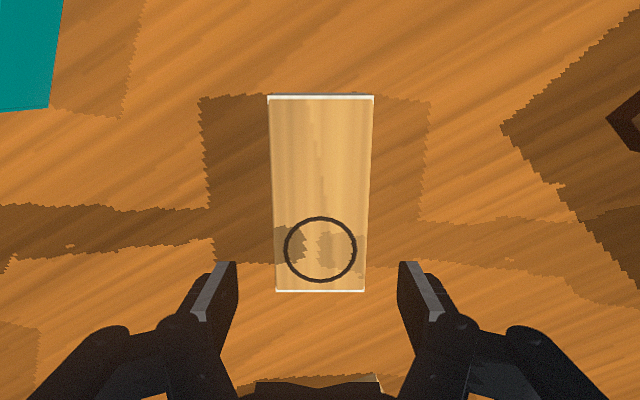

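>>> {"api": "arm_command", "payload": {"rows": [{"delta_rot": [0.002, 0, 0], "xyz": [0.0012, -0.001, 0.02], "gripper": 0.07}, {"delta_rot": [0, 0, 0], "xyz": [0, 0, 0.025], "gripper": 0.07}, {"delta_rot": [0, 0, 0], "xyz": [0, 0, 0.017], "gripper": 0.07}, {"delta_rot": [0, 0, 0], "xyz": [0, 0, 0.01], "gripper": 0.07}, {"delta_rot": [0, 0, 0], "xyz": [0, 0, 0], "gripper": 0.07}, {"delta_rot": [0, 0, 0], "xyz": [0, 0, 0], "gripper": 0.042}, {"delta_rot": [0, 0, 0], "xyz": [0, 0, 0], "gripper": 0.042}, {"delta_rot": [0, 0, 0], "xyz": [0, 0, 0], "gripper": 0.042}, {"delta_rot": [0, 0, 0], "xyz": [0, 0, 0], "gripper": 0.042}, {"delta_rot": [0, 0, 0], "xyz": [0, 0, 0], "gripper": 0.042}, {"delta_rot": [0, 0, 0], "xyz": [0, 0, 0], "gripper": 0.042}]}}

```text
time: 18.2
tool_pos: [0.4573, -0.1564, -0.0298]
tcp_rot: [2.714, 1.579, 0.003]
wrist_force: [0.2, 0.6, 6.0]
width: 0.604
```

>>> {"api": "arm_command", "payload": {"rows": [{"delta_rot": [0, 0, 0], "xyz": [0, 0, -0.01], "gripper": 0.042}, {"delta_rot": [0, 0, 0], "xyz": [0, 0, -0.02], "gripper": 0.042}, {"delta_rot": [0, 0, 0], "xyz": [0, 0, -0.03], "gripper": 0.042}, {"delta_rot": [0, 0, 0], "xyz": [0, 0, -0.03], "gripper": 0.042}, {"delta_rot": [0, 0, 0], "xyz": [0, 0, -0.025], "gripper": 0.042}, {"delta_rot": [0, 0, 0], "xyz": [0, 0, -0.01], "gripper": 0.042}, {"delta_rot": [0, 0, 0], "xyz": [0, 0, 0], "gripper": 0.042}, {"delta_rot": [0, 0, 0], "xyz": [0, 0, 0], "gripper": 0.042}]}}

```text
time: 19.0
tool_pos: [0.4549, -0.1556, 0.0929]
tcp_rot: [-2.714, -1.579, 0.001]
wrist_force: [0.1, 0.0, -2.2]
width: 0.601
```

```bash
python3 - <<'E'
from h import *
from workcell import read_camera
p=PC+.059*PX+.010*PYv;print(p)
c=read_camera("wrist");cv2.imwrite("pics/w9.png",c["pixels"][:,:,::-1])
go([p[0],p[1],.094],16.05)
E
```

```text
[0.60963547 0.1701223 ]
t19.05 tcp [ 0.4545 -0.1554  0.0923] jaw 60.39 tilt x-0.002 y0.001 F [ 0.07  0.15 -2.  ] w 0.0510 q6 -1.44
turn tool z 0.7739; then shift in turned frame x 0.2391 y -0.2699 z -0.0017
full rotvec [-0.0026  0.001   0.7739]
```

View pics/w9.png

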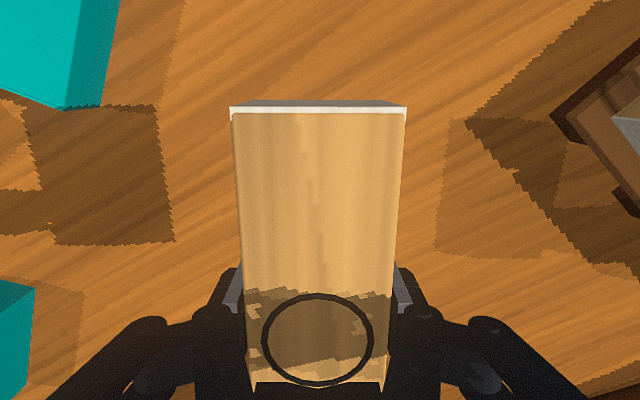

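>>> {"api": "arm_command", "payload": {"rows": [{"delta_rot": [0, 0, 0.129], "xyz": [0, 0, 0], "gripper": 0.042}, {"delta_rot": [0, 0, 0.129], "xyz": [0, 0, 0], "gripper": 0.042}, {"delta_rot": [0, 0, 0.129], "xyz": [0, 0, 0], "gripper": 0.042}, {"delta_rot": [0, 0, 0.129], "xyz": [0, 0, 0], "gripper": 0.042}, {"delta_rot": [0, 0, 0.129], "xyz": [0, 0, 0], "gripper": 0.042}, {"delta_rot": [0, 0, 0.129], "xyz": [0, 0, 0], "gripper": 0.042}]}}

```text
time: 19.65
tool_pos: [0.4543, -0.1553, 0.0917]
tcp_rot: [-3.11, -0.43, 0.005]
wrist_force: [0.6, 0.2, -1.9]
width: 0.603
```

>>> {"api": "arm_command", "payload": {"rows": [{"delta_rot": [0, 0, 0], "xyz": [0.012, -0.0135, 0], "gripper": 0.042}, {"delta_rot": [0, 0, 0], "xyz": [0.024, -0.027, 0], "gripper": 0.042}, {"delta_rot": [0, 0, 0], "xyz": [0.0265, -0.03, 0], "gripper": 0.042}, {"delta_rot": [0, 0, 0], "xyz": [0.0265, -0.03, 0], "gripper": 0.042}, {"delta_rot": [0, 0, 0], "xyz": [0.0265, -0.03, 0], "gripper": 0.042}, {"delta_rot": [0, 0, 0], "xyz": [0.0265, -0.03, 0], "gripper": 0.042}, {"delta_rot": [0, 0, 0], "xyz": [0.0265, -0.03, 0], "gripper": 0.042}, {"delta_rot": [0, 0, 0], "xyz": [0.0265, -0.03, 0], "gripper": 0.042}, {"delta_rot": [0, 0, 0], "xyz": [0.024, -0.027, 0], "gripper": 0.042}, {"delta_rot": [0, 0, 0], "xyz": [0.02, -0.0225, 0], "gripper": 0.042}, {"delta_rot": [0, 0, 0], "xyz": [0, 0, 0], "gripper": 0.042}, {"delta_rot": [0, 0, 0], "xyz": [0, 0, 0], "gripper": 0.042}]}}

```text
time: 20.85
tool_pos: [0.6094, 0.1698, 0.0916]
tcp_rot: [3.11, 0.441, -0.006]
wrist_force: [-1.2, -0.6, -0.7]
width: 0.605
```

>>> {"api": "arm_command", "payload": {"rows": [{"delta_rot": [0, 0, 0], "xyz": [0, 0, 0.02], "gripper": 0.042}, {"delta_rot": [0, 0, 0], "xyz": [0, 0, 0.02], "gripper": 0.042}, {"delta_rot": [0, 0, 0], "xyz": [0, 0, 0], "gripper": 0.042}, {"delta_rot": [0, 0, 0], "xyz": [0, 0, 0], "gripper": 0.042}, {"delta_rot": [0, 0, 0], "xyz": [0, 0, 0], "gripper": 0.042}]}}

```text
time: 21.35
tool_pos: [0.6115, 0.1691, 0.0549]
tcp_rot: [-3.111, -0.437, -0.002]
wrist_force: [-1.2, 1.1, -1.0]
width: 0.605
```

```bash
python3 blk.py; python3 - <<'E'
from h import *
from workcell import read_camera
c=read_camera("wrist");cv2.imwrite("pics/w10.png",c["pixels"][:,:,::-1])
go([.6096,.1701,.05],16.05)
E
```

```text
t21.40 tcp [0.6118 0.1694 0.0553] jaw 16.01 tilt x0.002 y0.001 F [ 0.13  0.82 -1.27] w 0.0515 q6 -0.05
top z 0.1246 x range [36.8 81.6] ymax 83.0 tcp [60.9  8.7]
38 83.07; 48 83.06; 58 83.05; 68 83.07; 
t21.45 tcp [0.6119 0.1695 0.0554] jaw 16.02 tilt x0.002 y0.001 F [ 0.11  0.86 -1.35] w 0.0515 q6 -0.05
turn tool z -0.0006; then shift in turned frame x -0.0021 y -0.0012 z 0.0054
full rotvec [-0.0001 -0.0026 -0.0006]
```

View pics/w10.png

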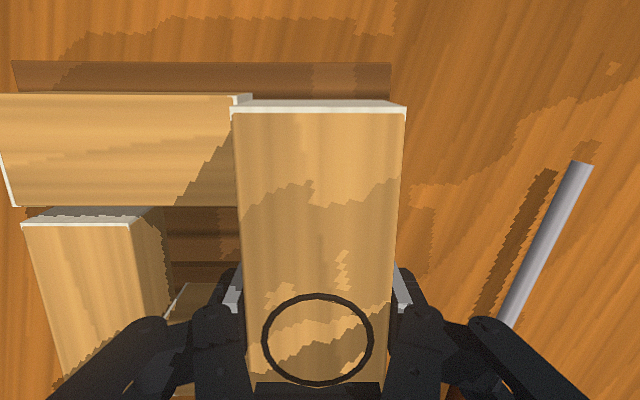

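```bash
sed -e 's/m\[:,:243\]=0;m\[:,392:\]=0/m[:,:225]=0;m[:,412:]=0;m[265:]=0/' -e 's/-20$/-60/' blk.py > blk2.py; python3 blk2.py
```

```text
t21.50 tcp [0.6119 0.1696 0.0554] jaw 16.02 tilt x0.003 y0.001 F [-0.21 -0.28 -0.98] w 0.0511 q6 -0.05
top z 0.1251 x range [34.1 85.6] ymax 83.2 tcp [61.1  8.9]
39 83.29; 49 83.3; 59 83.29; 69 83.32;
```

>>> {"api": "arm_command", "payload": {"rows": [{"delta_rot": [0, 0, 0], "xyz": [-0.0008, -0.0017, 0], "gripper": 0.042}, {"delta_rot": [0, 0, 0], "xyz": [0, 0, 0.012], "gripper": 0.042}, {"delta_rot": [0, 0, 0], "xyz": [0, 0, 0.012], "gripper": 0.042}, {"delta_rot": [0, 0, 0], "xyz": [0, 0, 0.012], "gripper": 0.042}, {"delta_rot": [0, 0, 0], "xyz": [0, 0, 0.01], "gripper": 0.042}, {"delta_rot": [0, 0, 0], "xyz": [0, 0, 0], "gripper": 0.042}, {"delta_rot": [0, 0, 0], "xyz": [0, 0, 0], "gripper": 0.042}, {"delta_rot": [0, 0, 0], "xyz": [0, 0, 0], "gripper": 0.042}]}}

```text
time: 22.3
tool_pos: [0.6103, 0.1712, 0.0085]
tcp_rot: [-3.111, -0.438, -0.002]
wrist_force: [-0.1, 0.9, -0.9]
width: 0.602
```

```bash
python3 blk2.py
```

```text
t22.35 tcp [0.6104 0.1712 0.0087] jaw 16.04 tilt x0.002 y0.001 F [-0.7   0.52 -1.06] w 0.0513 q6 -0.05
top z 0.0781 x range [33.  84.6] ymax 85.3 tcp [60.1 10.8]
38 85.35; 48 85.35; 58 85.32; 68 85.32;
```

>>> {"api": "arm_command", "payload": {"rows": [{"delta_rot": [0, 0, 0], "xyz": [0, 0, 0.003], "gripper": 0.042}, {"delta_rot": [0, 0, 0], "xyz": [0, 0, 0.002], "gripper": 0.042}, {"delta_rot": [0, 0, 0], "xyz": [0, 0, 0.0015], "gripper": 0.042}, {"delta_rot": [0, 0, 0], "xyz": [0, 0, 0.001], "gripper": 0.042}, {"delta_rot": [0, 0, 0], "xyz": [0, 0, 0], "gripper": 0.042}, {"delta_rot": [0, 0, 0], "xyz": [0, 0, 0], "gripper": 0.042}]}}

```text
time: 22.95
tool_pos: [0.6097, 0.1711, 0.0006]
tcp_rot: [-3.111, -0.438, -0.001]
wrist_force: [-0.1, -0.8, -1.2]
width: 0.604
```

```bash
python3 blk2.py
```

```text
t23.00 tcp [6.098e-01 1.710e-01 6.000e-04] jaw 16.04 tilt x0.000 y0.000 F [-0.1   0.21 -1.59] w 0.0516 q6 -0.05
top z 0.0702 x range [32.6 84.1] ymax 85.3 tcp [59.4 10.8]
37 85.38; 47 85.39; 57 85.41; 67 85.42;
```

>>> {"api": "arm_command", "payload": {"rows": [{"delta_rot": [0, 0, 0], "xyz": [0, 0, 0.001], "gripper": 0.042}, {"delta_rot": [0, 0, 0], "xyz": [0, 0, 0], "gripper": 0.042}, {"delta_rot": [0, 0, 0], "xyz": [0, 0, 0], "gripper": 0.066}, {"delta_rot": [0, 0, 0], "xyz": [0, 0, 0], "gripper": 0.066}, {"delta_rot": [0, 0, 0], "xyz": [0, 0, 0], "gripper": 0.066}, {"delta_rot": [0, 0, 0], "xyz": [0, 0, 0], "gripper": 0.066}, {"delta_rot": [0, 0, 0], "xyz": [0, 0, 0], "gripper": 0.066}]}}

```text
time: 23.7
tool_pos: [0.6097, 0.1711, -0.0005]
tcp_rot: [-3.111, -0.438, -0.001]
wrist_force: [0.4, -0.5, 0.6]
width: 0.774
```

>>> {"api": "arm_command", "payload": {"rows": [{"delta_rot": [0, 0, 0], "xyz": [0, 0, -0.01], "gripper": 0.066}, {"delta_rot": [0, 0, 0], "xyz": [0, 0, -0.025], "gripper": 0.066}, {"delta_rot": [0, 0, 0], "xyz": [0, 0, -0.04], "gripper": 0.066}, {"delta_rot": [0, 0, 0], "xyz": [0, 0, -0.04], "gripper": 0.066}, {"delta_rot": [0, 0, 0], "xyz": [0, 0, -0.03], "gripper": 0.066}, {"delta_rot": [0, 0, 0], "xyz": [0, 0, 0], "gripper": 0.066}, {"delta_rot": [0, 0, 0], "xyz": [0, 0, 0], "gripper": 0.066}]}}

```text
time: 24.4
tool_pos: [0.6106, 0.1712, 0.1465]
tcp_rot: [-3.11, -0.438, -0.006]
wrist_force: [-0.6, -0.5, -0.8]
width: 0.773
```

```bash
python3 - <<'E'
from h import *
from workcell import read_camera
c=read_camera("wrist");cv2.imwrite("pics/w11.png",c["pixels"][:,:,::-1])
tops(c,.07)
go([.6302,-.219,.18],82.6)
E
```

```text
[  103    92   168    76 11799] 0.0698 [510.2 191.6] [111.   52.6] 16.07
[  279    92    76   147 10336] 0.0699 [603.9 189.3] [ 52.  110.3] 15.99
[ 122  176   84  130 8471] 0.0698 [507.6  98.2] [ 52.7 110.8] 15.92
[ 210  245  139   60 6729] 0.0698 [600.3  95.3] [110.7  53. ] 16.01
t24.45 tcp [0.6093 0.1709 0.1446] jaw 16.04 tilt x0.000 y0.000 F [-0.64 -0.13  0.9 ] w 0.0660 q6 -0.05
turn tool z -1.1617; then shift in turned frame x -0.3840 y 0.0709 z -0.0354
full rotvec [-0.0000e+00 -4.0000e-04 -1.1617e+00]
```

View pics/w11.png

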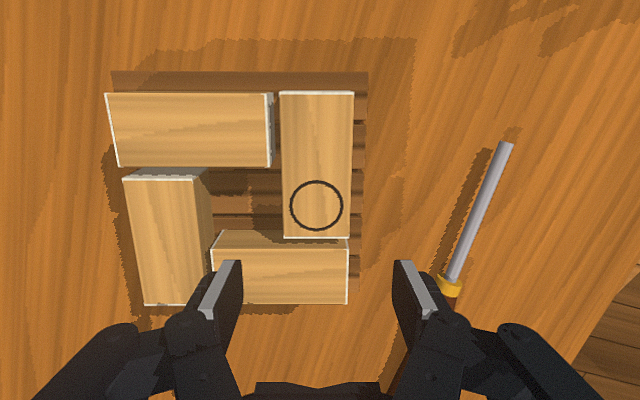

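>>> {"api": "arm_command", "payload": {"rows": [{"delta_rot": [0, 0, -0.129], "xyz": [0, 0, -0.01], "gripper": 0.06}, {"delta_rot": [0, 0, -0.129], "xyz": [0, 0, -0.01], "gripper": 0.06}, {"delta_rot": [0, 0, -0.129], "xyz": [0, 0, -0.01], "gripper": 0.06}, {"delta_rot": [0, 0, -0.129], "xyz": [0, 0, 0], "gripper": 0.06}, {"delta_rot": [0, 0, -0.129], "xyz": [0, 0, 0], "gripper": 0.06}, {"delta_rot": [0, 0, -0.129], "xyz": [0, 0, 0], "gripper": 0.06}, {"delta_rot": [0, 0, -0.129], "xyz": [0, 0, 0], "gripper": 0.06}, {"delta_rot": [0, 0, -0.129], "xyz": [0, 0, 0], "gripper": 0.06}, {"delta_rot": [0, 0, -0.13], "xyz": [0, 0, 0], "gripper": 0.06}]}}

```text
time: 25.35
tool_pos: [0.608, 0.1706, 0.1718]
tcp_rot: [-2.353, -2.079, 0.006]
wrist_force: [1.0, 0.3, 1.1]
width: 0.702
```

>>> {"api": "arm_command", "payload": {"rows": [{"delta_rot": [0, 0, 0], "xyz": [-0.04, 0.0071, 0], "gripper": 0.06}, {"delta_rot": [0, 0, 0], "xyz": [-0.04, 0.0071, 0], "gripper": 0.06}, {"delta_rot": [0, 0, 0], "xyz": [-0.04, 0.0071, 0], "gripper": 0.06}, {"delta_rot": [0, 0, 0], "xyz": [-0.04, 0.0071, 0], "gripper": 0.06}, {"delta_rot": [0, 0, 0], "xyz": [-0.04, 0.0071, 0], "gripper": 0.06}, {"delta_rot": [0, 0, 0], "xyz": [-0.04, 0.0071, 0], "gripper": 0.06}, {"delta_rot": [0, 0, 0], "xyz": [-0.04, 0.0071, 0], "gripper": 0.06}, {"delta_rot": [0, 0, 0], "xyz": [-0.04, 0.0071, 0], "gripper": 0.06}, {"delta_rot": [0, 0, 0], "xyz": [-0.04, 0.0071, 0], "gripper": 0.06}, {"delta_rot": [0, 0, 0], "xyz": [-0.024, 0.007, 0], "gripper": 0.06}, {"delta_rot": [0, 0, 0], "xyz": [0, 0, 0], "gripper": 0.06}, {"delta_rot": [0, 0, 0], "xyz": [0, 0, 0], "gripper": 0.06}]}}

```text
time: 26.55
tool_pos: [0.6293, -0.2187, 0.172]
tcp_rot: [-2.358, -2.069, 0.002]
wrist_force: [-0.9, 0.6, -0.6]
width: 0.702
```

>>> {"api": "arm_command", "payload": {"rows": [{"delta_rot": [0, 0, 0], "xyz": [0, 0, 0], "gripper": 0.06}, {"delta_rot": [0, 0, 0], "xyz": [0, 0, 0], "gripper": 0.06}]}}

```text
time: 26.75
tool_pos: [0.6304, -0.2174, 0.1738]
tcp_rot: [-2.357, -2.075, -0.0]
wrist_force: [-0.1, 0.2, 0.3]
width: 0.705
```

```bash
cat > met.py <<'E'
from h import *
from workcell import read_camera
import sys
c=read_camera("wrist");cv2.imwrite("pics/"+sys.argv[1],c["pixels"][:,:,::-1])
s,M=st();fingers(c,s,M)
P,ok=cloud(c);z=P[...,2];near=np.hypot(P[...,0]-.6302,P[...,1]+.219)<.07
for lo,hi in ((.158,.172),(.069,.081)):
    q=P[ok&near&(z>lo)&(z<hi)]
    print(len(q),np.median(q,0).round(4),cv2.minAreaRect((q[:,:2]*1000).astype(np.float32)))
go([.6302,-.219,.078],82.6)
E
python3 met.py w12.png
```

```text
t26.80 tcp [ 0.6306 -0.2175  0.1741] jaw 82.71 tilt x-0.000 y0.001 F [-0.22  0.95  0.59] w 0.0600 q6 -1.81
finger -1 3579 inner x 0.0307 outer 0.0513 tip z -0.0387 y [-0.012   0.0097]
finger 1 3410 inner x 0.0290 outer 0.0495 tip z -0.0387 y [-0.012   0.0096]
3868 [ 0.6271 -0.2189  0.1648] ((629.6797485351562, -219.22467041015625), (29.858930587768555, 45.880210876464844), 83.79354095458984)
3585 [ 0.6079 -0.2137  0.0749] ((630.15673828125, -219.1037139892578), (60.055152893066406, 80.39884948730469), 83.63175201416016)
t26.80 tcp [ 0.6306 -0.2175  0.1741] jaw 82.71 tilt x-0.000 y0.001 F [-0.22  0.95  0.59] w 0.0600 q6 -1.81
turn tool z 0.0020; then shift in turned frame x -0.0016 y -0.0002 z 0.0961
full rotvec [-0.0003 -0.0008  0.002 ]
```

View pics/w12.png

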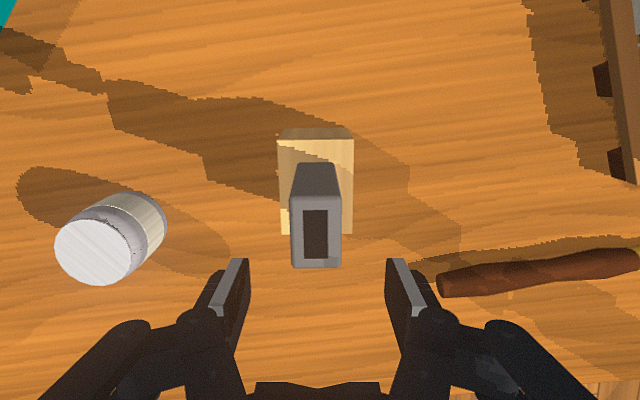

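>>> {"api": "arm_command", "payload": {"force": 40, "rows": [{"delta_rot": [0, 0, -0.013], "xyz": [-0.001, 0, 0.02], "gripper": 0.06}, {"delta_rot": [0, 0, 0], "xyz": [0, 0, 0.025], "gripper": 0.06}, {"delta_rot": [0, 0, 0], "xyz": [0, 0, 0.025], "gripper": 0.06}, {"delta_rot": [0, 0, 0], "xyz": [0, 0, 0.016], "gripper": 0.06}, {"delta_rot": [0, 0, 0], "xyz": [0, 0, 0.01], "gripper": 0.06}, {"delta_rot": [0, 0, 0], "xyz": [0, 0, 0], "gripper": 0.06}, {"delta_rot": [0, 0, 0], "xyz": [0, 0, 0], "gripper": 0.06}, {"delta_rot": [0, 0, 0], "xyz": [0, 0, 0], "gripper": 0.06}]}}

```text
time: 27.6
tool_pos: [0.6318, -0.2203, 0.0801]
tcp_rot: [2.344, 2.088, 0.003]
wrist_force: [0.3, 0.1, 0.5]
width: 0.705
```

```bash
sed -i 's/82.6)/83.5)/' met.py; python3 met.py w13.png
```

```text
t27.65 tcp [ 0.6318 -0.2204  0.0802] jaw 83.37 tilt x0.003 y-0.001 F [0.35 0.84 0.3 ] w 0.0599 q6 -1.83
finger -1 6238 inner x 0.0008 outer 0.0509 tip z -0.0404 y [-0.012   0.0107]
finger 1 6282 inner x 0.0007 outer 0.0491 tip z -0.0405 y [-0.0119  0.0103]
17922 [ 0.6224 -0.2186  0.1651] ((625.3617553710938, -220.36831665039062), (125.72466278076172, 39.33072280883789), 84.94770812988281)
6981 [ 0.6059 -0.2172  0.0748] ((629.9063720703125, -219.1013641357422), (60.193729400634766, 80.39392852783203), 83.61540985107422)
t27.65 tcp [ 0.6318 -0.2204  0.0802] jaw 83.37 tilt x0.003 y-0.001 F [0.35 0.84 0.3 ] w 0.0599 q6 -1.83
turn tool z -0.0023; then shift in turned frame x 0.0012 y -0.0017 z 0.0022
full rotvec [ 0.0031  0.0004 -0.0023]
```

View pics/w13.png

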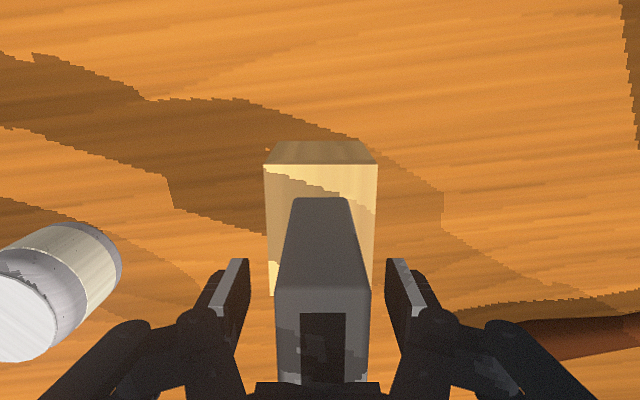

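>>> {"api": "arm_command", "payload": {"force": 40, "rows": [{"delta_rot": [0.002, 0, -0.003], "xyz": [0.0012, -0.0012, 0], "gripper": 0.06}, {"delta_rot": [0, 0, 0], "xyz": [0, 0, 0], "gripper": 0.06}, {"delta_rot": [0, 0, 0], "xyz": [0, 0, 0], "gripper": 0.034}, {"delta_rot": [0, 0, 0], "xyz": [0, 0, 0], "gripper": 0.034}, {"delta_rot": [0, 0, 0], "xyz": [0, 0, 0], "gripper": 0.034}, {"delta_rot": [0, 0, 0], "xyz": [0, 0, 0], "gripper": 0.02}, {"delta_rot": [0, 0, 0], "xyz": [0, 0, 0], "gripper": 0.02}, {"delta_rot": [0, 0, 0], "xyz": [0, 0, 0], "gripper": 0.02}, {"delta_rot": [0, 0, 0], "xyz": [0, 0, 0], "gripper": 0.02}]}}

```text
time: 28.55
tool_pos: [0.6296, -0.2186, 0.0785]
tcp_rot: [-2.342, -2.092, 0.001]
wrist_force: [0.0, 0.3, 0.9]
width: 0.347
```

```bash
python3 -c "
from h import *
go([.6302,-.219,.078],83.5)"
```

```text
t28.55 tcp [ 0.6296 -0.2186  0.0785] jaw 83.54 tilt x-0.001 y0.001 F [0.04 0.32 0.88] w 0.0296 q6 -1.83
turn tool z 0.0006; then shift in turned frame x -0.0004 y 0.0006 z 0.0005
full rotvec [-0.0015 -0.0004  0.0006]
```

>>> {"api": "arm_command", "payload": {"rows": [{"delta_rot": [0, 0, 0], "xyz": [0, 0, -0.006], "gripper": 0.02}, {"delta_rot": [0, 0, 0], "xyz": [0, 0, -0.012], "gripper": 0.02}, {"delta_rot": [0, 0, 0], "xyz": [0, 0, -0.02], "gripper": 0.02}, {"delta_rot": [0, 0, 0], "xyz": [0, 0, -0.02], "gripper": 0.02}, {"delta_rot": [0, 0, 0], "xyz": [0, 0, -0.02], "gripper": 0.02}, {"delta_rot": [0, 0, 0], "xyz": [0, 0, -0.02], "gripper": 0.02}, {"delta_rot": [0, 0, 0], "xyz": [0, 0, -0.01], "gripper": 0.02}, {"delta_rot": [0, 0, 0], "xyz": [0, 0, 0], "gripper": 0.02}, {"delta_rot": [0, 0, 0], "xyz": [0, 0, 0], "gripper": 0.02}, {"delta_rot": [0, 0, 0], "xyz": [0, 0, 0], "gripper": 0.02}]}}

```text
time: 29.55
tool_pos: [0.6287, -0.2182, 0.1848]
tcp_rot: [-2.34, -2.09, 0.003]
wrist_force: [0.0, 0.2, -1.3]
width: 0.343
```

```bash
python3 - <<'E'
from h import *
from workcell import read_camera
p=np.array([.6039,.1893])-.028*PYv;print(p)
go([p[0],p[1],.187],16.05)
c=read_camera("wrist");cv2.imwrite("pics/w14.png",c["pixels"][:,:,::-1])
s=read_camera("scene");cv2.imwrite("pics/s14.png",cv2.resize(s["pixels"][140:290,220:420],None,fx=4,fy=4,interpolation=2)[:,:,::-1])
E
```

```text
[0.61164133 0.16239142]
t29.55 tcp [ 0.6287 -0.2182  0.1848] jaw 83.54 tilt x-0.004 y0.002 F [ 0.03  0.17 -1.34] w 0.0293 q6 -1.83
turn tool z 1.1779; then shift in turned frame x 0.0888 y -0.3705 z -0.0022
full rotvec [-0.0044  0.0016  1.1779]
```

View pics/w14.png

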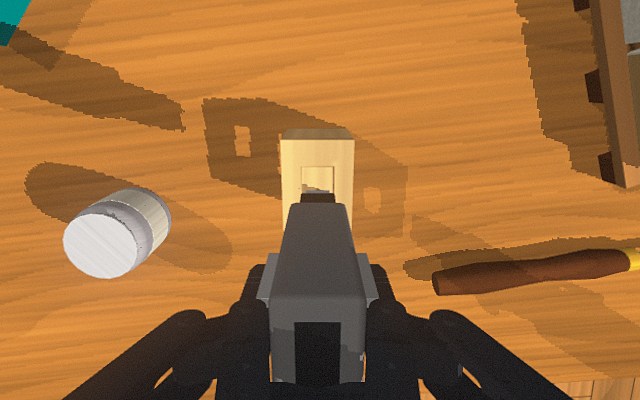

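View pics/s14.png

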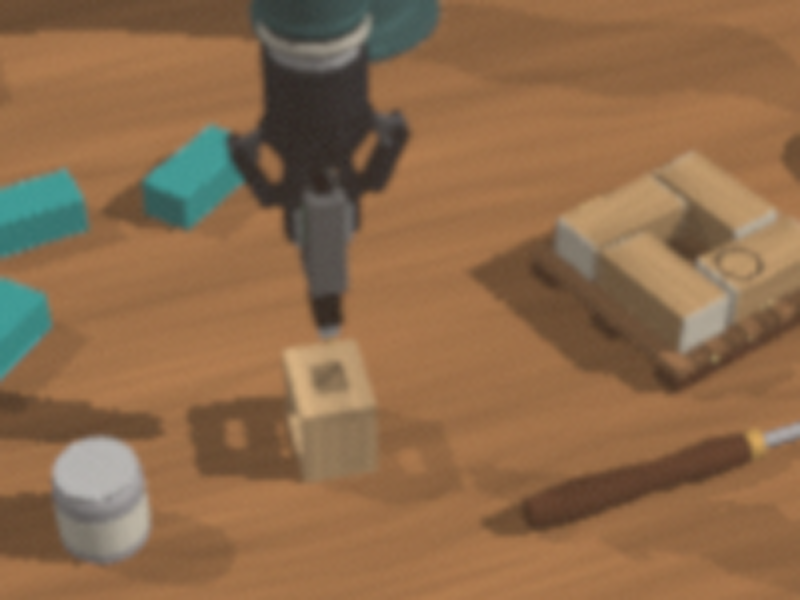

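>>> {"api": "arm_command", "payload": {"rows": [{"delta_rot": [0, 0, 0.1], "xyz": [0, 0, 0], "gripper": 0.02}, {"delta_rot": [0, 0, 0.13], "xyz": [0, 0, 0], "gripper": 0.02}, {"delta_rot": [0, 0, 0.13], "xyz": [0, 0, 0], "gripper": 0.02}, {"delta_rot": [0, 0, 0.13], "xyz": [0, 0, 0], "gripper": 0.02}, {"delta_rot": [0, 0, 0.13], "xyz": [0, 0, 0], "gripper": 0.02}, {"delta_rot": [0, 0, 0.13], "xyz": [0, 0, 0], "gripper": 0.02}, {"delta_rot": [0, 0, 0.13], "xyz": [0, 0, 0], "gripper": 0.02}, {"delta_rot": [0, 0, 0.13], "xyz": [0, 0, 0], "gripper": 0.02}, {"delta_rot": [0, 0, 0.1], "xyz": [0, 0, 0], "gripper": 0.02}, {"delta_rot": [0, 0, 0.068], "xyz": [0, 0, 0], "gripper": 0.02}]}}

```text
time: 30.65
tool_pos: [0.6292, -0.2184, 0.1853]
tcp_rot: [-3.11, -0.433, 0.005]
wrist_force: [-0.4, -0.4, -1.6]
width: 0.344
```

>>> {"api": "arm_command", "payload": {"rows": [{"delta_rot": [0, 0, 0], "xyz": [0.0038, -0.0155, 0], "gripper": 0.02}, {"delta_rot": [0, 0, 0], "xyz": [0.0085, -0.0355, 0], "gripper": 0.02}, {"delta_rot": [0, 0, 0], "xyz": [0.0085, -0.0355, 0], "gripper": 0.02}, {"delta_rot": [0, 0, 0], "xyz": [0.0085, -0.0355, 0], "gripper": 0.02}, {"delta_rot": [0, 0, 0], "xyz": [0.0085, -0.0355, 0], "gripper": 0.02}, {"delta_rot": [0, 0, 0], "xyz": [0.0085, -0.0355, 0], "gripper": 0.02}, {"delta_rot": [0, 0, 0], "xyz": [0.0085, -0.0355, 0], "gripper": 0.02}, {"delta_rot": [0, 0, 0], "xyz": [0.0085, -0.0355, 0], "gripper": 0.02}, {"delta_rot": [0, 0, 0], "xyz": [0.0085, -0.0355, 0], "gripper": 0.02}, {"delta_rot": [0, 0, 0], "xyz": [0.0085, -0.0355, 0], "gripper": 0.02}, {"delta_rot": [0, 0, 0], "xyz": [0.0085, -0.0355, 0], "gripper": 0.02}]}}

```text
time: 31.75
tool_pos: [0.6114, 0.1644, 0.1861]
tcp_rot: [-3.109, -0.442, 0.004]
wrist_force: [0.8, 0.2, -1.5]
width: 0.344
```

>>> {"api": "arm_command", "payload": {"rows": [{"delta_rot": [0, 0, 0], "xyz": [0, 0, 0.01], "gripper": 0.02}, {"delta_rot": [0, 0, 0], "xyz": [0, 0, 0.01], "gripper": 0.02}, {"delta_rot": [0, 0, 0], "xyz": [0, 0, 0], "gripper": 0.02}, {"delta_rot": [0, 0, 0], "xyz": [0, 0, 0], "gripper": 0.02}, {"delta_rot": [0, 0, 0], "xyz": [0, 0, 0], "gripper": 0.02}, {"delta_rot": [0, 0, 0], "xyz": [0, 0, 0], "gripper": 0.02}]}}

```text
time: 32.35
tool_pos: [0.6131, 0.1612, 0.1673]
tcp_rot: [-3.11, -0.436, 0.001]
wrist_force: [0.5, 0.4, -1.3]
width: 0.348
```

```bash
python3 - <<'E'
from h import *
from workcell import read_camera
go([.6116,.1624,.144],16.05)
c=read_camera("wrist");cv2.imwrite("pics/w15.png",c["pixels"][:,:,::-1])
tops(c,.07)
s,M=st()
P,ok=cloud(c);z=P[...,2]
q=P[ok&(abs(z-(s["tool_pos"][2]+.0865))<.006)&(np.hypot(P[...,0]-.6116,P[...,1]-.1624)<.05)];print(np.median(q,0),cv2.minAreaRect((q[:,:2]*1000).astype(np.float32)))
s=read_camera("scene");cv2.imwrite("pics/s15.png",cv2.resize(s["pixels"][120:240,330:450],None,fx=5,fy=5,interpolation=2)[:,:,::-1])
t=read_camera("top");cv2.imwrite("pics/t15.png",cv2.resize(t["pixels"][140:250,190:300],None,fx=5,fy=5,interpolation=2)[:,:,::-1])
E
```

```text
t32.35 tcp [0.6131 0.1612 0.1673] jaw 15.97 tilt x-0.001 y0.001 F [ 0.52  0.45 -1.27] w 0.0297 q6 -0.06
turn tool z -0.0013; then shift in turned frame x -0.0012 y -0.0016 z 0.0233
full rotvec [-0.0009  0.0004 -0.0013]
[  119    77   156    72 10519] 0.0698 [510.1 191.7] [111.2  52.4] 16.25
[ 283   76   70  141 8106] 0.0699 [603.8 189.7] [ 52.1 109.8] 16.01
[ 134  157   81  124 7825] 0.0698 [507.7  98.3] [ 52.5 110.2] 15.97
[ 217  224   69   57 2872] 0.0698 [574.8  87.9] [57.9 52.6] 16.0
t32.40 tcp [0.6131 0.1613 0.1673] jaw 15.98 tilt x-0.001 y0.001 F [-0.04 -0.29 -1.33] w 0.0297 q6 -0.06
[0.61010205 0.16642752 0.25386897] ((610.8748779296875, 165.106689453125), (98.19120025634766, 35.45311737060547), 15.858955383300781)
```

View pics/w15.png

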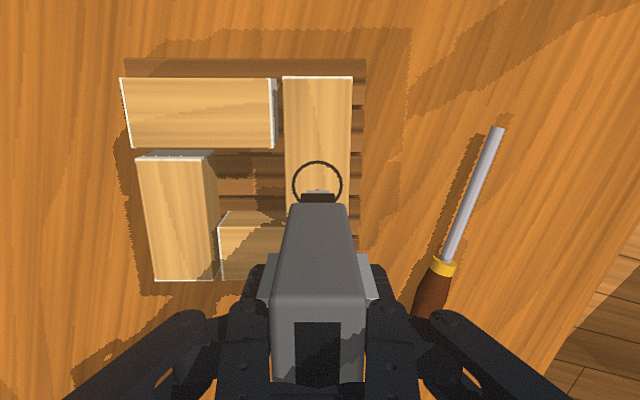

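View pics/s15.png

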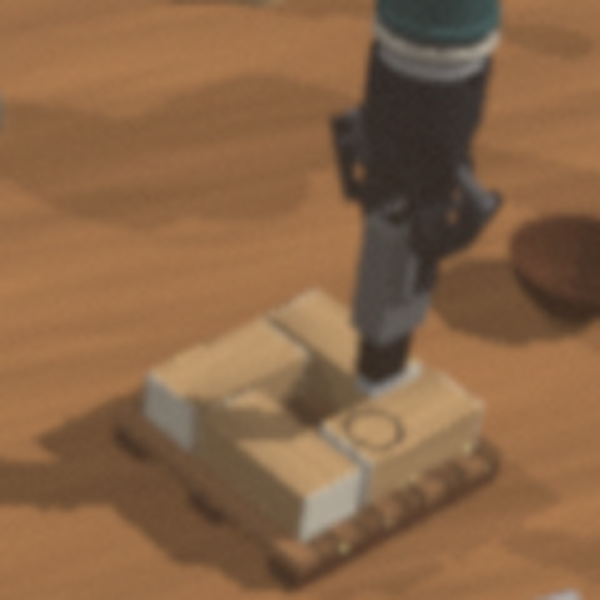

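>>> {"api": "arm_command", "payload": {"rows": [{"delta_rot": [0, 0, 0], "xyz": [-0.0012, -0.0016, 0.01], "gripper": 0.02}, {"delta_rot": [0, 0, 0], "xyz": [0, 0, 0.01], "gripper": 0.02}, {"delta_rot": [0, 0, 0], "xyz": [0, 0, 0.008], "gripper": 0.02}, {"delta_rot": [0, 0, 0], "xyz": [0, 0, 0], "gripper": 0.02}, {"delta_rot": [0, 0, 0], "xyz": [0, 0, 0], "gripper": 0.02}, {"delta_rot": [0, 0, 0], "xyz": [0, 0, 0], "gripper": 0.02}]}}

```text
time: 33.1
tool_pos: [0.6113, 0.1633, 0.1389]
tcp_rot: [-3.11, -0.438, 0.002]
wrist_force: [0.5, -0.6, -2.0]
width: 0.346
```

```bash
python3 - <<'E'
from h import *
from workcell import read_camera
go([.6116,.1624,.144],16.05)
c=read_camera("wrist");cv2.imwrite("pics/w16.png",c["pixels"][:,:,::-1])
print(proj(c,[.6116,.1624,.07]))
s,M=st()
c2=read_camera("scene");print(proj(c2,[.6116,.1624,.07]));cv2.imwrite("pics/s16.png",cv2.resize(c2["pixels"][170:240,370:450],None,fx=8,fy=8,interpolation=2)[:,:,::-1])
E
```

```text
t33.10 tcp [0.6113 0.1633 0.1389] jaw 16.05 tilt x-0.001 y0.001 F [ 0.54 -0.57 -1.95] w 0.0296 q6 -0.06
turn tool z -0.0000; then shift in turned frame x 0.0000 y 0.0010 z -0.0051
full rotvec [-0.0009  0.0008 -0.    ]
[[318.78483502 199.9631978 ]]
t33.15 tcp [0.6114 0.1633 0.1392] jaw 16.04 tilt x-0.001 y0.001 F [ 0.19 -0.17 -2.55] w 0.0298 q6 -0.06
[[403.8155717  205.35637412]]
```

View pics/w16.png

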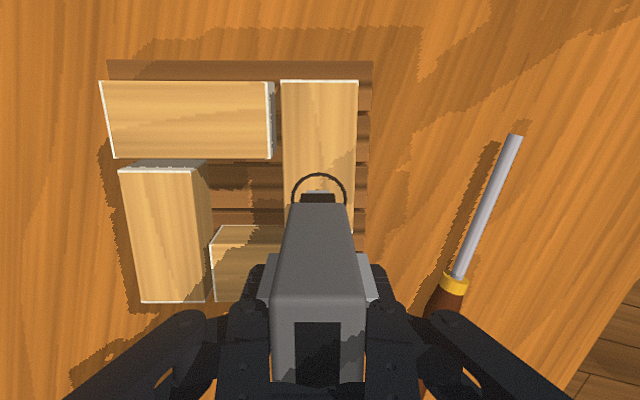

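View pics/s16.png

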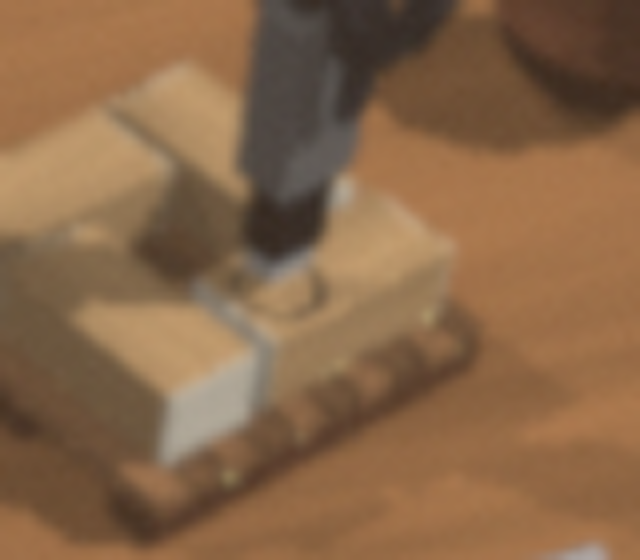

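>>> {"api": "arm_command", "payload": {"rows": [{"delta_rot": [0, 0, 0], "xyz": [0, 0.0007, 0.002], "gripper": 0.02}, {"delta_rot": [0, 0, 0], "xyz": [0, 0, 0], "gripper": 0.02}, {"delta_rot": [0, 0, 0], "xyz": [0, 0, 0], "gripper": 0.02}, {"delta_rot": [0, 0, 0], "xyz": [0, 0, 0], "gripper": 0.02}]}}

```text
time: 33.6
tool_pos: [0.6112, 0.1625, 0.1367]
tcp_rot: [-3.11, -0.438, 0.002]
wrist_force: [-0.1, -0.7, -1.2]
width: 0.343
```

```bash
cat > f.py <<'E'
from h import *
from workcell import read_camera,bot
F=[];Z=[]
for i in range(6):
    s=bot.read_state();F.append(s["wrist_force"]);Z.append(s["tool_pos"]);read_camera("wrist")
print("F mean",np.mean(F,0).round(2),"sd",np.std(F,0).round(2),"pos",np.mean(Z,0).round(4));go([.6116,.1624,.1265],16.05)
E
python3 f.py
```

```text
F mean [ 0.07  0.05 -2.05] sd [0.46 0.46 0.54] pos [0.6112 0.1626 0.1367]
t33.90 tcp [0.6112 0.1626 0.1367] jaw 16.04 tilt x-0.002 y0.001 F [-0.42  0.07 -1.58] w 0.0293 q6 -0.06
turn tool z -0.0001; then shift in turned frame x 0.0004 y 0.0003 z 0.0102
full rotvec [-0.001   0.0014 -0.0001]
```

>>> {"api": "arm_command", "payload": {"rows": [{"delta_rot": [0, 0, 0], "xyz": [0.0003, 0, 0.003], "gripper": 0.02}, {"delta_rot": [0, 0, 0], "xyz": [0, 0, 0.002], "gripper": 0.02}, {"delta_rot": [0, 0, 0], "xyz": [0, 0, 0.001], "gripper": 0.02}, {"delta_rot": [0, 0, 0], "xyz": [0, 0, 0], "gripper": 0.02}, {"delta_rot": [0, 0, 0], "xyz": [0, 0, 0], "gripper": 0.02}, {"delta_rot": [0, 0, 0], "xyz": [0, 0, 0], "gripper": 0.02}]}}

```text
time: 34.5
tool_pos: [0.6118, 0.1627, 0.1311]
tcp_rot: [-3.11, -0.438, 0.001]
wrist_force: [1.6, 0.0, -0.3]
width: 0.344
```

```bash
python3 f.py
```

```text
F mean [1.03 0.35 0.5 ] sd [0.69 0.48 0.58] pos [0.6118 0.1627 0.131 ]
t34.80 tcp [0.6117 0.1627 0.1309] jaw 16.04 tilt x-0.001 y0.001 F [1.22 0.87 0.94] w 0.0295 q6 -0.06
turn tool z -0.0001; then shift in turned frame x -0.0002 y 0.0002 z 0.0044
full rotvec [-0.0009  0.0007 -0.0001]
```

>>> {"api": "arm_command", "payload": {"rows": [{"delta_rot": [0, 0, 0], "xyz": [0, 0, 0.0015], "gripper": 0.02}, {"delta_rot": [0, 0, 0], "xyz": [0, 0, 0.0015], "gripper": 0.02}, {"delta_rot": [0, 0, 0], "xyz": [0, 0, 0.001], "gripper": 0.02}, {"delta_rot": [0, 0, 0], "xyz": [0, 0, 0], "gripper": 0.02}, {"delta_rot": [0, 0, 0], "xyz": [0, 0, 0], "gripper": 0.02}, {"delta_rot": [0, 0, 0], "xyz": [0, 0, 0], "gripper": 0.02}, {"delta_rot": [0, 0, 0], "xyz": [0, 0, 0], "gripper": 0.02}]}}

```text
time: 35.5
tool_pos: [0.6117, 0.1627, 0.1269]
tcp_rot: [-3.11, -0.438, 0.001]
wrist_force: [1.2, 0.2, 2.3]
width: 0.347
```

```bash
python3 f.py; python3 f.py; python3 - <<'E'
from h import *
from workcell import read_camera
c=read_camera("wrist");cv2.imwrite("pics/w17.png",c["pixels"][:,:,::-1])
tops(c,.07);s,M=st();print("ring px",proj(c,[.6116,.1624,.07]),"tcp axis at .07",proj(c,s["tool_pos"]+M[:,2]*(s["tool_pos"][2]-.07)))
P,ok=cloud(c)
for v in (230,260,290,310,340): print(v,P[v,317].round(4))
c2=read_camera("scene");cv2.imwrite("pics/s17.png",cv2.resize(c2["pixels"][140:240,350:450],None,fx=6,fy=6,interpolation=2)[:,:,::-1])
cv2.imwrite("pics/sfull17.png",c2["pixels"][:,:,::-1])
E
```

```text
F mean [1.44 0.47 2.12] sd [0.51 0.39 0.57] pos [0.6117 0.1627 0.1269]
t35.80 tcp [0.6117 0.1627 0.1268] jaw 16.04 tilt x-0.001 y0.001 F [2.1  0.21 3.16] w 0.0296 q6 -0.06
turn tool z -0.0002; then shift in turned frame x -0.0002 y 0.0003 z 0.0003
full rotvec [-0.001   0.0008 -0.0002]
F mean [1.65 0.41 2.08] sd [0.66 0.34 0.65] pos [0.6117 0.1627 0.1268]
t36.10 tcp [0.6117 0.1627 0.1268] jaw 16.04 tilt x-0.001 y0.001 F [3.01 0.31 2.81] w 0.0293 q6 -0.06
turn tool z -0.0002; then shift in turned frame x -0.0001 y 0.0003 z 0.0003
full rotvec [-0.001   0.0009 -0.0002]
[   86    79   184    83 14114] 0.0698 [510.  191.7] [111.3  51.9] 16.25
[ 278   78   83  162 9811] 0.0699 [603.7 190. ] [ 52.2 109.5] 16.03
[  107   171    95   141 10322] 0.0698 [507.6  97.9] [ 52.8 111.4] 16.0
[ 203  247   78   64 2752] 0.0698 [574.3  87.8] [56.4 52.6] 16.25
t36.15 tcp [0.6116 0.1627 0.1268] jaw 16.04 tilt x-0.001 y0.001 F [2.08 0.72 2.15] w 0.0297 q6 -0.06
ring px [[318.54299347 204.54742466]] tcp axis at .07 [[318.58941352 204.13625376]]
230 [0.6049 0.1823 0.1624]
260 [0.6049 0.1822 0.1889]
290 [0.605  0.1821 0.2079]
310 [0.6059 0.179  0.2133]
340 [0.6087 0.1693 0.2141]
```

View pics/w17.png

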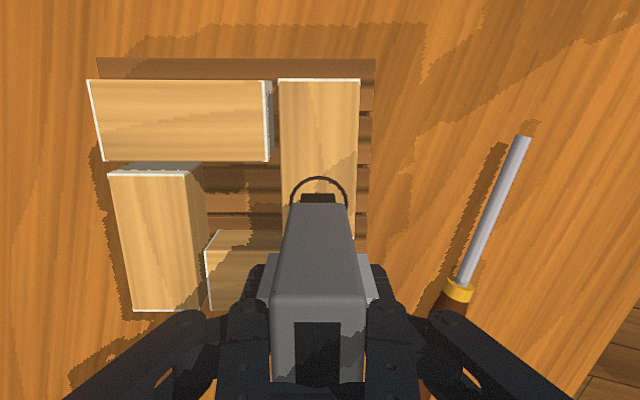

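View pics/s17.png

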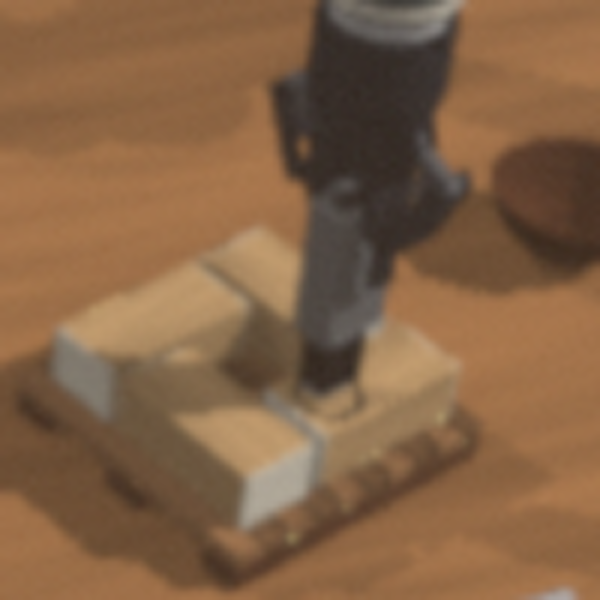

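```bash
python3 - <<'E'
from h import *
from workcell import read_camera
c=read_camera("top");a=dict(np.load("top0.npz"))
d=np.abs(c["pixels"].astype(int)-a["pixels"]).sum(2)
for n,(u,v,r) in dict(tin=(436,159,13),bowl=(144,226,18),gouge=(300,126,15),p=(503,214,18),t1=(453,240,18),t2=(372,295,18),t3=(432,294,18),stand=(360,175,6)).items(): print(n,np.median(d[v-r:v+r,u-r:u+r]),np.percentile(d[v-r:v+r,u-r:u+r],95))
tops(c,.07,150)
cv2.imwrite("pics/t17.png",c["pixels"][:,:,::-1])
st()
E
```

```text
tin 28.0 34.0
bowl 112.0 364.25
gouge 19.0 49.0
p 17.0 22.25
t1 19.0 39.5
t2 19.0 25.0
t3 21.0 84.0
stand 70.0 210.09999999999997
[357 153  25  31 381] 0.074 [ 630.5 -219.2] [60.4 80.5] 83.01
[246 157  27  41 692] 0.0698 [600.7  95.5] [110.2  52.4] 16.55
[231 162  16  22 157] 0.0698 [612.6 159.3] [52.3 46.9] 15.99
[211 188  27  41 707] 0.0698 [510.7 192.2] [110.4  52.4] 15.82
[236 196  42  27 705] 0.0697 [507.7  98.8] [ 52.2 110.7] 15.59
t36.25 tcp [0.6115 0.1627 0.1268] jaw 16.05 tilt x-0.001 y0.001 F [2.35 0.14 2.81] w 0.0295 q6 -0.06
```

View pics/t17.png

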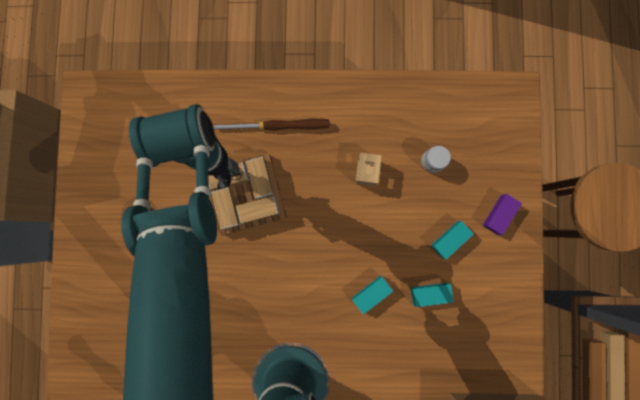

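Everything is in place. The arm hides the bowl in the top view, but the scene view shows it undisturbed. Handing in.

```bash
python3 -c "
from workcell import bot
print(bot.finish_job())"
```

```text
the job is handed in; nothing more can be done
None
```

I laid both blanks in the open bays and handed the job in at about 36 s. The arm is still holding the moisture meter upright and pressed on the ring.

**Blanks:**
- The plain blank is in the near bay and the ringed one in the far bay, ring up.
- Right after I laid them they measured within about 1 mm of the bay centres and squared to the pallet; at the end the meter partly hid the ringed one.
- The two blanks already laid stayed within about 1 mm of where they started.

**Meter:**
- The ring centre and the meter's axis fall on the same spot in the wrist image, to under 1 px.
- The jaws are across the blank's width, so the studs lie along its length. Tilt is about 0.001 rad.
- The spring force rose by about 4 N, which puts the foot about 6.9 mm in. Head height in the wrist depth image suggests 6–7 mm.
- A sideways force of 1–2 N remains at the wrist; the meter was steady.

**What disagreed or went wrong:**
- **Tool point:** The reported tool point is about 40 mm ahead of the real fingertips. My first two attempts on the plain blank closed above it without touching anything. I then worked from fingertip positions measured in the wrist depth image.
- **Bystanders:** The tin, the gouge and the look-alikes are unchanged in the final top view. The arm hides the bowl there, so I judged it undisturbed by eye from the scene view.

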